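# Test a return spring under the weight and set the verdict slide

### The arm

A 6-joint arm with a two-finger parallel gripper is mounted at the origin on the work surface. World frame = base frame: x ahead of the robot, y to its left, z up, the work surface at z = 0. Lengths are in m, angles in rad, forces in N, time in s.
With the tool pointing down it reaches from about 0.35 to 0.775 m from the base axis. Payload 5.5 kg.
Tool frame: the origin (TCP) lies on the centre line of the jaws, within the pads' length; the fingertips stand 11 mm ahead of it and the grasp point (between the pads) lies 8 mm behind it (env.nose_length is the distance from the TCP to the fingertips, in m); x points along the fingers, z is the direction in which the jaws open and shut, and the axes are right-handed (so a half turn about x gives the same grasp; the last joint's range is limited). The gripper opens to 85 mm and grips with 20 to 120 N. Pads are 22 mm wide; open, the fingers measure 114 mm over their backs; the gripper's body (76 mm by 85 mm) begins 54 mm behind the grasp point. The pads swing forward as they close: fully open they stand 13 mm farther back than shut.
Start: joints at [1.068, 0.313, 0.046, 1.304, 0, 1.431], TCP at [0.204, 0.538, 0.208] pointing down, gripper open.
Joint ranges: [-2.76, 2.76], [-0.86, 1.69], [-1.03, 1.26], [-2.2, 2.34], [-1.47, 1.5], [-3.14, 3.14]. Speed limits (rad/s): [2.57, 2.57, 3.14, 3.14, 3.14, 3.14].

### API

Orientations are given as a unit quaternion [w, x, y, z].
In Python, from workcell import env gives the robot as it stands. The module is installed in compiled form; this text tells all that it offers.
- The arm moves only by the tool step_arm, never from a script. Its argument "moves" is a list that holds one entry, the list of rows, each a list of 7 numbers: the turn, a rotation vector about the tool's x, y, z in rad, then the shift along the tool's x, y, z in m, then the opening, from 0 (shut) to 1 (fully open). In form: [[[rx, ry, rz, tx, ty, tz, grip], ...]]. A call has 1 to 12 rows; each row is the pose to reach, as a shift and turn from the pose measured when the call began, along the tool's axes at that moment; what a row does not reach only later rows make up. A row lasts 1/10 s, in which the tool goes at most 50 mm and 8.59 degrees, less where a joint would pass 70% of its speed; a pose out of reach is approached as far as the arm can. A call with a gripper value outside its range is refused whole. The fingers move at their own pace and stop on an object; "force" is the grip in N (left out, the last holds). Time passes only in rows, so rows that repeat a pose let the fingers close. It gives the time, the measured TCP pose, the force and the opening at its end, in the units of the state.
- env.get_state(): the state, without advancing time (a new reading comes with each control period).
- env.read_camera(name): name is "scene" or "side" or "wrist"; returns (picture, depth): 420x560x3 uint8, red, green, blue; 420x560 float32, m along the optical axis (not along the pixel's ray), 0 where there is no reading.
- env.get_calibration(name): a dict with "mtx" (3x3 intrinsics, pixels), "distortion" ([k1, k2, p1, p2, k3] as OpenCV has them; the pictures are not rectified), "camera_from_world" (4x4, takes a point from world to camera coordinates); the wrist camera has in their place "T_tool_cam" (4x4, takes a point from camera to tool coordinates, whose origin is the TCP and whose axes are the tool frame's). Camera axes: x right, y down, z forward; pixel columns grow to the right and rows downward; lengths in m; the calibration is good to about 2 mm. A picture is of the moment at which its call begins: read the wrist's pose just before it. get_calibration takes no time and is no camera call.
- env.hand_in(): hands the job in, once; it reports no verdict.
Trained networks look in the newest picture that a camera, given by its name, has taken for a name from the list of things; names that differ only in an ending like _2 or _b are one class to them, and where a whole thing is asked for, a point or a joint stands for the part that bears it (a point fixed in the world has none). Each returns a list of dicts, best first, with "confidence" (0 to 1); they miss things now and then, are a little off and sometimes report something else, mostly with a low value. They report only what shows in the picture. A call takes as long as a camera call. They do not tell look-alikes from the thing itself.
- env.boxes_of(camera, thing): "uv" ([column, row] in pixels, amid what is visible of it).
- env.silhouettes(camera, thing): "mask" (420x560 bool, what is visible of it) and "uv" ([column, row] in pixels, amid what is visible of it).
The state is a dict: "clock": time; "joint_pos": joint angles; "qvel": joint speeds; "tau": joint torques, N m; "tcp_pos": TCP position; "orientation": TCP orientation; "wrist_force": force on the tool from outside, world axes, zero at the start; "ft_torque": the same for the moment, N m; "finger_gap": finger opening in m.
Only numpy, scipy, OpenCV 4.12 (cv2) and the standard library are available. Lean on these libraries where they do the work, as an engineer would, in place of code of your own. Each camera call takes 0.05 s, during which the arm holds its last target.

### The job

Take the spring from the yellow stand and stand it upright on the middle of the blue tester's round platen, then lower the brass weight gently onto its top and let go. Leave it under load and see where the loaded spring's top has settled: above the white line on the gauge post (green zone) it is sound, below (red zone) it is soft; then push the black verdict slide fully to its green end if sound, or fully to its red end if soft. Leave the other spring and everything else where they are.

Things in the scene. Friction and masses are not known exactly. Their poses are not given: they have to be found in the camera images.
- spring_1: One of two look-alike upright steel springs: 44 mm diameter, 110 mm free length, 0.25 kg. One starts on the yellow stand, the other on the grey block; which one changes. Looks and names do not tell which is sound: under the weight the sound one shortens about 19 mm, the soft one about 41 mm. Origin: centre of its underside, z up along it. Coils can be gripped at any height and do not stretch.
- spring_2: One of two look-alike upright steel springs: 44 mm diameter, 110 mm free length, 0.25 kg. One starts on the yellow stand, the other on the grey block; which one changes. Looks and names do not tell which is sound: under the weight the sound one shortens about 19 mm, the soft one about 41 mm. Origin: centre of its underside, z up along it. Coils can be gripped at any height and do not stretch.
- spring_1_top (a point): Centre of the top face of spring_1 (110 mm above its origin when unloaded; sinks as the spring is compressed).
- spring_2_top (a point): Centre of the top face of spring_2 (110 mm above its origin when unloaded; sinks as the spring is compressed).
- weight: Brass test weight, 0.85 kg, flat underside: round body 54 mm diameter and 48 mm high, a short neck, then a round grip knob 30 mm diameter from 56 to 84 mm above the underside. Origin: centre of its underside, z up through the knob. Starts standing on the pad.
- pad: Round black rubber rest from which the weight is taken, fixed, 110 mm diameter, 6 mm thick. Origin: centre of its underside, on the bench.
- tester: Spring tester, fixed: blue base plate 130 mm (x) by 190 mm (y, from -70 to +120 mm), 12 mm thick; round alloy platen 90 mm across, its top 20 mm above the bench, centred on the origin; square gauge post up to 36 mm wide, rising to 156 mm above the bench, 95 mm along +y from the platen's axis: red below a white line, green above. Origin: on the bench below the platen's centre.
- platen (a point): Centre of the platen's top face, 20 mm above the bench, where the tested spring stands.
- mark (a point): Reference line: the middle of the white band (8 mm high) around the gauge post, on the post's axis, 101 mm above the bench, that is 81 mm above the platen. A loaded spring whose top is higher is sound, one whose top is lower is soft; either ends up 10 to 12 mm away from the line.
- stand: Yellow fixed stand, 90 mm square, 20 mm high: carries the spring to be tested. Origin: centre of its underside.
- block: Grey fixed block, 90 mm square, 20 mm high: carries the other spring, which is left alone. Origin: centre of its underside.
- verdict (a joint): Position of the verdict slide in m: 0 = fully at the green end, 0.12 = fully at the red end. It starts near the middle, slides with about 1.5 N of friction and stays where it is left.
- verdict_top (a point): Centre of the top face of the slide's black grip: a block 28 mm across the track, 22 mm along it and 40 mm high, its top 55 mm above the bench. It stands on a fixed alloy track 50 mm wide, 190 mm long, 14 mm high, green on one end and red on the other.
- green_end (a point): Where the centre of the grip's top lies when the slide is fully at the green end, 55 mm above the bench.
- red_end (a point): Where the centre of the grip's top lies when the slide is fully at the red end, 55 mm above the bench, 120 mm from the green end.
- can: Bystander: standing blue can with a white label, 60 mm diameter, 150 mm high. Origin: centre of its underside. Leave alone.
- wrench: Bystander: steel wrench 190 mm long lying on the bench beyond the tester. Leave alone.
- piston: Bystander: bright engine piston, 72 mm diameter, 70 mm high, standing between robot and tester. Origin: centre of its underside. Leave alone.
Things that resemble listed ones, but are neither listed nor needed, are in the scene too. Of the things like the weight, leave any that is purple; of the rest the larger one is meant.

How it is judged:
On the way, in this order (a step that is already met when the one before it is completed fails the run):
1. the spring stands upright and free on the middle of the tester platen (((horizontal distance between spring_1 and platen below 0.03 m and angle between spring_1's own z axis and vertical below 0.1 rad and height (world z) of spring_1 below 0.025 m and linear speed of spring_1 below 0.02 m/s and contact force between the fingers and spring_1 below 0.3 N) or (horizontal distance between spring_2 and platen below 0.03 m and angle between spring_2's own z axis and vertical below 0.1 rad and height (world z) of spring_2 below 0.025 m and linear speed of spring_2 below 0.02 m/s and contact force between the fingers and spring_2 below 0.3 N))), for 0.2 s.
2. the weight rests freely and still on the top of that spring (((contact force between weight and spring_1 above 6 N and horizontal distance between spring_1 and platen below 0.03 m and angle between spring_1's own z axis and vertical below 0.1 rad) or (contact force between weight and spring_2 above 6 N and horizontal distance between spring_2 and platen below 0.03 m and angle between spring_2's own z axis and vertical below 0.1 rad)) and contact force between the fingers and weight below 0.3 N and linear speed of weight below 0.03 m/s and angle between weight's own z axis and vertical below 0.15 rad), for 0.4 s.
3. the verdict slide is at the end that agrees with the loaded spring ((((contact force between weight and spring_1 above 6 N and horizontal distance between spring_1 and platen below 0.03 m and angle between spring_1's own z axis and vertical below 0.1 rad) and horizontal distance between spring_2 and block below 0.045 m and distance of spring_2 from where it was at the start of the episode below 0.03 m and angle between spring_2's own z axis and vertical below 0.1 rad and ((z of spring_1_top in the frame of mark above 0 m and value of joint verdict below 0.015 m) or (z of spring_1_top in the frame of mark below 0 m and value of joint verdict above 0.105 m))) or ((contact force between weight and spring_2 above 6 N and horizontal distance between spring_2 and platen below 0.03 m and angle between spring_2's own z axis and vertical below 0.1 rad) and horizontal distance between spring_1 and block below 0.045 m and distance of spring_1 from where it was at the start of the episode below 0.03 m and angle between spring_1's own z axis and vertical below 0.1 rad and ((z of spring_2_top in the frame of mark above 0 m and value of joint verdict below 0.015 m) or (z of spring_2_top in the frame of mark below 0 m and value of joint verdict above 0.105 m)))) and contact force between the fingers and weight below 0.3 N and linear speed of weight below 0.03 m/s and angle between weight's own z axis and vertical below 0.15 rad), for 0.2 s.
At the end, for the whole second after the job is handed in: The spring from the yellow stand stands upright within 30 mm of the platen's centre with the weight resting still on it; the slide is within 15 mm of its green end if the loaded top is above the line, of its red end if below; the other spring still stands on its block, moved under 30 mm (all of step 3); the robot touches nothing.
It fails at once if both springs have been moved (the one on the grey block must be left alone) (distance of each of spring_1, spring_2 from where it was at the start of the episode above 0.03 m).
It fails at once if the weight is dropped or rammed onto the spring (striking it at over 0.8 m/s, or with over 80 N) (contact force between weight and spring_1 above 80 N or (contact force between weight and spring_1 above 1 N and linear speed of weight above 0.8 m/s) or contact force between weight and spring_2 above 80 N or (contact force between weight and spring_2 above 1 N and linear speed of weight above 0.8 m/s)).
It fails at once if a bystander (can, wrench, piston) is moved by more than 30 mm (distance of any of can, wrench, piston from where it was at the start of the episode above 0.03 m).
It also fails if it takes over 64 s, if anything falls off the work surface, if the arm or the gripper's body presses on something with over 40 N, if the wrist force passes 120 N, or if a joint passes its speed limit or range.

## Working session

There is one attempt and no reset: what is moved stays moved. The work goes in short steps, Python scripts to look and compute and a tool call to move; the robot and the scene stay as the last step left them, time stands still between calls to the robot, and variables do not carry over. Pictures are saved under pics/ and viewed, and the job is handed in when it is done.

Besides the shell and the picture viewer there is one more tool, called after "Call:" in YAML: its name, and indented under it one key for each argument. step_arm: Moves the arm, as the interface text tells. Its arguments: {"type":"object","properties":{"moves":{"type":"array","items":{"type":"array","items":{"type":"array","items":{"type":"number"}}}},"force":{"type":"number"}},"required":["moves"]}

```bash
mkdir -p pics; cat > h.py <<'E'
import numpy as np, cv2
from workcell import env
from scipy.spatial.transform import Rotation as R
def cam(name):
    s=env.get_state()
    rgb,d=env.read_camera(name)
    c=env.get_calibration(name)
    if name=="wrist":
        q=s["orientation"]; T=np.eye(4); T[:3,:3]=R.from_quat([q[1],q[2],q[3],q[0]]).as_matrix(); T[:3,3]=s["tcp_pos"]
        wc=T@np.array(c["T_tool_cam"])
    else: wc=np.linalg.inv(np.array(c["camera_from_world"]))
    return rgb,d,c,wc
def pts(d,c,wc):
    h,w=d.shape
    u,v=np.meshgrid(np.arange(w),np.arange(h))
    p=cv2.undistortPoints(np.stack([u,v],-1).reshape(-1,1,2).astype(np.float32),np.array(c["mtx"]),np.array(c["distortion"])).reshape(h,w,2)
    P=np.dstack([p[...,0]*d,p[...,1]*d,d])
    W=P@wc[:3,:3].T+wc[:3,3]
    W[d<=0]=np.nan
    return W
def save(n,rgb): cv2.imwrite("pics/"+n+".png",rgb[...,::-1])
E
python3 - <<'E'
from h import *
s=env.get_state(); print(s["clock"],s["tcp_pos"],s["orientation"],s["finger_gap"],env.nose_length)
for n in ("scene","side","wrist"):
    rgb,d,c,wc=cam(n); save(n+"0",rgb); np.savez(f"/tmp/{n}0.npz",rgb=rgb,d=d,W=pts(d,c,wc)); print(n,wc[:3,3])
    for t in ("spring_1","weight","piston","tester","verdict_top","stand","block","pad"):
        print(t,[(np.round(b["uv"]).tolist(),round(b["confidence"],2)) for b in env.boxes_of(n,t)]) if n!="wrist" else 0
E
```

```text
0.0 [0.20382231 0.53708492 0.20682506] [ 0.58143222 -0.40187299  0.58256729  0.40131039] 0.08531951064409994 0.011
scene [ 1.2614056  -0.02828338  1.08256258]
spring_1 [([417.0, 221.0], 0.8), ([216.0, 228.0], 0.73)]
weight [([192.0, 201.0], 0.8), ([233.0, 186.0], 0.77), ([154.0, 210.0], 0.75), ([370.0, 268.0], 0.43)]
piston [([272.0, 173.0], 0.85)]
tester [([297.0, 221.0], 0.76)]
verdict_top [([392.0, 184.0], 0.69)]
stand [([216.0, 248.0], 0.81)]
block [([412.0, 242.0], 0.86)]
pad [([192.0, 215.0], 0.94), ([191.0, 201.0], 0.37), ([388.0, 187.0], 0.21)]
side [ 0.48163073 -0.82613043  1.0526268 ]
spring_1 [([274.0, 132.0], 0.82), ([306.0, 266.0], 0.62)]
weight [([232.0, 278.0], 0.98), ([256.0, 311.0], 0.93), ([273.0, 354.0], 0.84), ([322.0, 155.0], 0.63)]
piston [([216.0, 243.0], 0.95), ([269.0, 222.0], 0.38)]
tester [([268.0, 219.0], 0.94)]
verdict_top [([225.0, 149.0], 0.64)]
stand [([298.0, 290.0], 0.61)]
block [([279.0, 149.0], 0.72)]
pad [([262.0, 325.0], 0.86), ([278.0, 151.0], 0.65)]
wrist [0.13963092 0.56230761 0.37389041]
```

View pics/scene0.png

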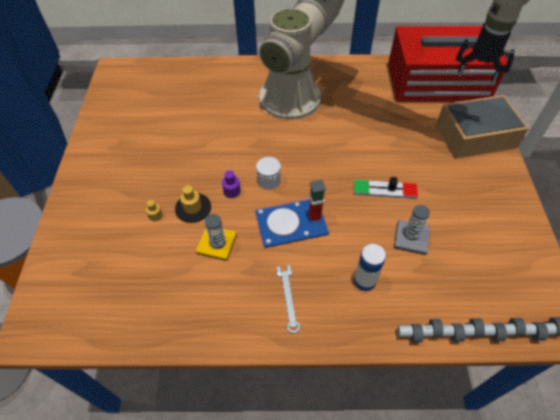

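View pics/side0.png

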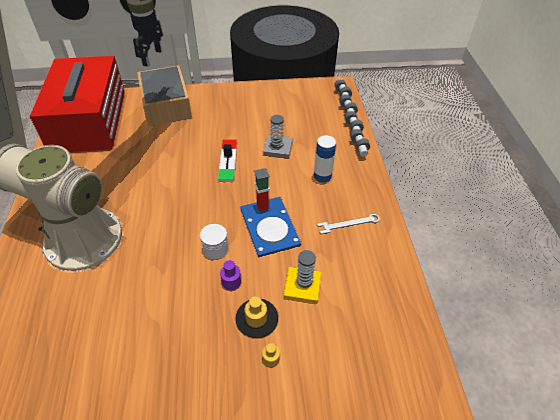

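View pics/wrist0.png

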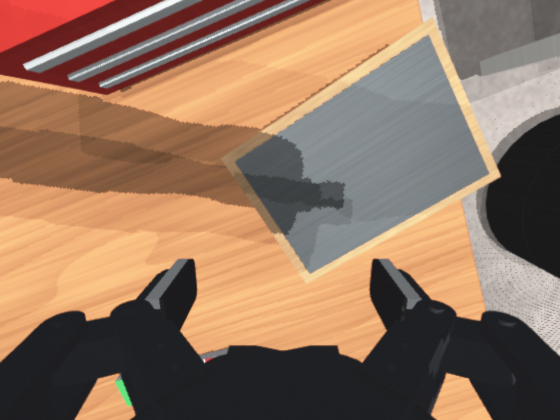

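```bash
python3 - <<'E'
from h import *
S={n:np.load(f"/tmp/{n}0.npz") for n in("scene","side")}
im=S["scene"]["rgb"][140:300,130:450]; save("crop0",cv2.resize(im,(800,400),interpolation=cv2.INTER_CUBIC))
# colour/height based measurement
for n in S:
    W=S[n]["W"]; rgb=S[n]["rgb"].astype(int); hsv=cv2.cvtColor(S[n]["rgb"],cv2.COLOR_RGB2HSV).astype(int)
    seeds={"scene":{"spr":(216,222),"oth":(419,215),"wt":(190,195),"piston":(268,168),"can":(371,255),"post":(317,190),"slide":(393,182)},
           "side":{"spr":(307,258),"oth":(277,120),"wt":(256,305),"piston":(214,233),"can":(325,145),"post":(262,178),"slide":(228,150)}}[n]
    for k,(u,v) in seeds.items():
        p=np.nanmedian(W[v-2:v+3,u-2:u+3].reshape(-1,3),0)
        m=np.hypot(W[...,0]-p[0],W[...,1]-p[1])<0.05
        zmin={"spr":.10,"oth":.1,"wt":.065,"piston":.055,"can":.14,"post":.14,"slide":.045}[k]
        q=W[m&(W[...,2]>zmin)]
        if len(q): 
            print(n,k,len(q),"mean",q.mean(0).round(4),"mid",((np.percentile(q,2,0)+np.percentile(q,98,0))/2).round(4),"zmax",np.percentile(q[:,2],97).round(4))
    L=W[...,2]
    H,Sa,V=hsv[...,0],hsv[...,1],hsv[...,2]
    reg=(W[...,0]>.2)&(W[...,0]<.85)&(np.abs(W[...,1])<.45)
    def rect(nm,m):
        m=m&reg; q=W[m]
        if len(q)<20: print(nm,len(q));return
        r=cv2.minAreaRect((q[:,:2]*1000).astype(np.float32)); print(n,nm,len(q),"rect",np.round(r[0],1),np.round(r[1],1),round(r[2],1),"z",np.median(q[:,2]).round(4))
    rect("stand",(H>22)&(H<32)&(Sa>200)&(V>150)&(abs(L-.02)<.006)&(W[...,0]>.5))
    rect("bluebase",(H>100)&(H<120)&(Sa>150)&(abs(L-.012)<.006))
    rect("platen",(Sa<60)&(V>150)&(abs(L-.02)<.005)&(abs(W[...,1])<.13))
    rect("green",(H>50)&(H<75)&(Sa>120)&(abs(L-.014)<.006))
    rect("red",((H<4)|(H>176))&(Sa>180)&(abs(L-.014)<.006))
    rect("block",(Sa<70)&(V<200)&(abs(L-.02)<.004)&(W[...,1]>.2)&(W[...,0]>.5))
    rect("padblk",(V<60)&(abs(L-.006)<.005)&(W[...,1]<0))
E
```

```text
scene spr 261 mean [ 0.6227 -0.2073  0.1259] mid [ 0.6192 -0.2077  0.1205] zmax 0.1328
scene oth 271 mean [0.5999 0.3293 0.1244] mid [0.5963 0.3305 0.1176] zmax 0.1328
scene wt 126 mean [ 0.4887 -0.295   0.0841] mid [ 0.4853 -0.2957  0.0793] zmax 0.0928
scene piston 418 mean [ 0.3878 -0.0695  0.0683] mid [ 0.3842 -0.0699  0.0651] zmax 0.0737
scene can 412 mean [0.734  0.1852 0.1485] mid [0.7328 0.1853 0.1466] zmax 0.1525
scene post 161 mean [0.5302 0.0639 0.1542] mid [0.5281 0.0637 0.1505] zmax 0.1589
scene slide 67 mean [0.4306 0.2982 0.0528] mid [0.4285 0.2983 0.0515] zmax 0.0575
scene stand 435 rect [ 617.2 -214.7] [85.9 84.5] 74.6 z 0.0196
scene bluebase 1070 rect [639.3  27.3] [339.3 183.3] 23.0 z 0.0114
scene platen 667 rect [548.9 -27.7] [114.2 116.2] 11.7 z 0.0194
scene green 165 rect [421.6 211. ] [39.6 50.2] 83.6 z 0.0142
scene red 141 rect [471.8 219.9] [ 51.3 326.3] 15.6 z 0.0144
scene block 589 rect [667.9 300.7] [ 99.1 246.6] 63.8 z 0.0193
scene padblk 392 rect [ 495.  -292.7] [86.1 98.8] 22.4 z 0.0057
side spr 300 mean [ 0.6171 -0.2156  0.1246] mid [ 0.6176 -0.2118  0.
[... 248 characters left out ...]
51  0.0648] zmax 0.0729
side can 219 mean [0.7299 0.1819 0.1482] mid [0.7298 0.1842 0.1469] zmax 0.1526
side post 148 mean [0.5298 0.0586 0.1535] mid [0.5291 0.0617 0.1499] zmax 0.1579
side slide 50 mean [0.4311 0.2948 0.052 ] mid [0.4311 0.2961 0.051 ] zmax 0.0566
side stand 628 rect [ 613.8 -217.6] [88.9 88. ] 74.7 z 0.0195
side bluebase 1372 rect [544.2  -9.4] [521.1 212.2] 62.6 z 0.0113
side platen 616 rect [550.6 -31.6] [109.2 122.6] 11.9 z 0.0195
side green 149 rect [421.5 209.5] [46.6 48.6] 83.2 z 0.0141
side red 97 rect [469.7 209. ] [ 57.6 347.3] 15.2 z 0.0141
side block 277 rect [600.  330.2] [89.8 85.3] 76.7 z 0.0191
side padblk 730 rect [ 552.  -176.3] [382.5 125.1] 58.0 z 0.0052
```

View pics/crop0.png

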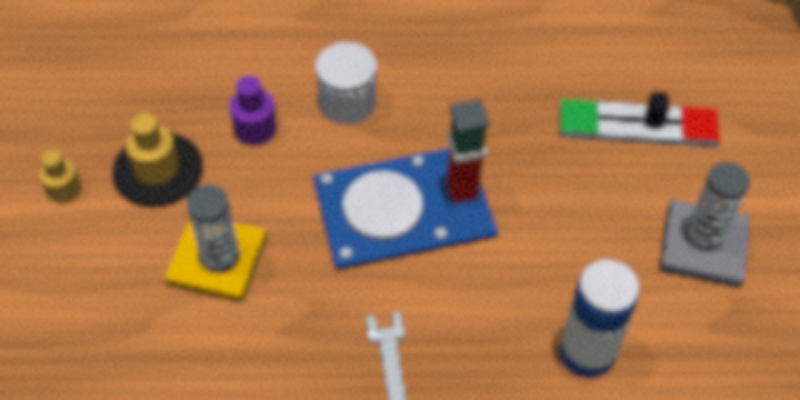

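```bash
cat >> h.py <<'E'
def pose():
    s=env.get_state(); q=s["orientation"]; return np.array(s["tcp_pos"]),R.from_quat([q[1],q[2],q[3],q[0]]),s
def go(x,y,z,yaw_deg):
    "jaw dir (tool z) at yaw_deg in world, tool x down"
    p,r,s=pose()
    a=np.radians(yaw_deg); zz=np.array([np.cos(a),np.sin(a),0]); xx=np.array([0,0,-1.]); yy=np.cross(zz,xx)
    rt=R.from_matrix(np.stack([xx,yy,zz],1))
    rv=(r.inv()*rt).as_rotvec(); t=r.inv().apply(np.array([x,y,z])-p)
    print("rot",rv.round(4),"shift",t.round(4),"| from",p.round(4),"yaw",np.degrees(np.arctan2(*r.apply([0,0,1])[[1,0]])).round(1),"tilt",r.apply([1,0,0]).round(3),"j",np.round(s["joint_pos"],3),"t",round(s["clock"],2))
E
python3 - <<'E'
from h import *
print(np.array(env.get_calibration("wrist")["T_tool_cam"]).round(3))
go(.617,-.214,.30,12);go(.617,-.214,.30,192);go(.58,-.12,.30,12)
E
```

```text
[[-0.001 -0.275  0.961 -0.166]
 [ 0.    -0.961 -0.275  0.069]
 [ 1.    -0.     0.001  0.   ]
 [ 0.     0.     0.     1.   ]]
rot [ 9.986e-01  1.000e-04 -0.000e+00] shift [-0.0923 -0.6528 -0.5561] | from [0.2041 0.5376 0.2077] yaw 69.2 tilt [ 0.  0. -1.] j [ 1.068  0.313  0.046  1.304 -0.     1.431] t 0.95
rot [-2.143e+00  0.000e+00  1.000e-04] shift [-0.0923 -0.6528 -0.5561] | from [0.2041 0.5376 0.2077] yaw 69.2 tilt [ 0.  0. -1.] j [ 1.068  0.313  0.046  1.304 -0.     1.431] t 0.95
rot [ 9.986e-01  1.000e-04 -0.000e+00] shift [-0.0923 -0.5848 -0.4814] | from [0.2041 0.5376 0.2077] yaw 69.2 tilt [ 0.  0. -1.] j [ 1.068  0.313  0.046  1.304 -0.     1.431] t 0.95
```

Call:
step_arm:
  moves:
    - [[0.1, 0, 0, -0.09, -0.04, -0.03, 1], [0.2, 0, 0, -0.09, -0.08, -0.06, 1], [0.3, 0, 0, -0.09, -0.12, -0.1, 1], [0.4, 0, 0, -0.09, -0.17, -0.13, 1], [0.5, 0, 0, -0.09, -0.21, -0.17, 1], [0.6, 0, 0, -0.09, -0.25, -0.2, 1], [0.7, 0, 0, -0.09, -0.29, -0.24, 1], [0.8, 0, 0, -0.092, -0.33, -0.27, 1], [0.9, 0, 0, -0.092, -0.37, -0.3, 1], [1.0, 0, 0, -0.092, -0.41, -0.34, 1], [1.0, 0, 0, -0.092, -0.46, -0.38, 1], [1.0, 0, 0, -0.092, -0.5, -0.41, 1]]

```text
clock: 2.15
tcp_pos: [0.4855, 0.0452, 0.2999]
orientation: [0.704, -0.073, 0.703, 0.073]
wrist_force: [0.3, 0.8, -0.4]
finger_gap: 0.0854
```

Call:
step_arm:
  moves:
    - [[0, 0, 0, 0, -0.02, -0.03, 1], [0, 0, 0, 0, -0.04, -0.07, 1], [0, 0, 0, 0, -0.1, -0.07, 1], [0, 0, 0, 0, -0.1, -0.07, 1]]

```text
clock: 2.55
tcp_pos: [0.4375, -0.0707, 0.2998]
orientation: [0.704, -0.072, 0.703, 0.071]
wrist_force: [0.1, 0.0, -0.3]
finger_gap: 0.0856
```

```bash
python3 - <<'E'
from h import *
go(.617,-.214,.30,12)
rgb,d,c,wc=cam("wrist"); save("wrist1",rgb); np.savez("/tmp/wrist1.npz",rgb=rgb,d=d,W=pts(d,c,wc))
E
```

```text
rot [-0.0066  0.0017  0.0017] shift [ 0.0004 -0.1766  0.1469] | from [ 0.4375 -0.0707  0.2998] yaw 11.6 tilt [ 0.002 -0.001 -1.   ] j [-3.410e-01  4.200e-02 -6.200e-02  1.465e+00 -1.000e-03  1.027e+00] t 2.55
```

View pics/wrist1.png

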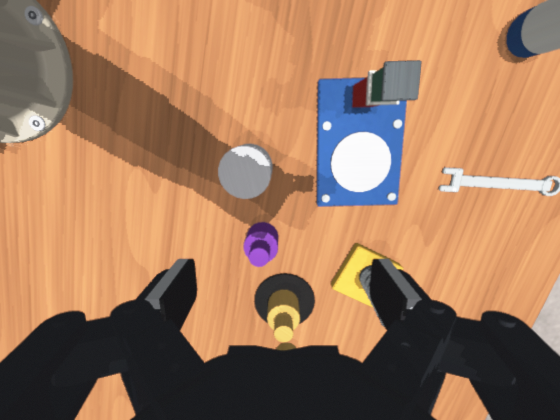

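```bash
python3 - <<'E'
from h import *
D=np.load("/tmp/wrist1.npz"); W=D["W"]; hsv=cv2.cvtColor(D["rgb"],cv2.COLOR_RGB2HSV).astype(int)
m=((hsv[...,1]<50)&(hsv[...,2]>180)).astype(np.uint8); m[:100]=0
n,l,st,ce=cv2.connectedComponentsWithStats(m); k=l[162,361]; q=W[l==k]
print("platen",cv2.minEnclosingCircle((q[:,:2]*1000).astype(np.float32)),q.mean(0).round(4))
r=cv2.minAreaRect((W[(hsv[...,0]>100)&(hsv[...,0]<122)&(hsv[...,1]>150)&(abs(W[...,2]-.012)<.008)&(W[...,0]<.66)][:,:2]*1000).astype(np.float32)); print("base",r)
for z0,z1 in((.08,.1),(.045,.062)):
    q=W[(np.hypot(W[...,0]-.487,W[...,1]+.3)<.05)&(W[...,2]>z0)&(W[...,2]<z1)]; print("wt",len(q),((q.min(0)+q.max(0))/2).round(4),q.max(0)-q.min(0))
q=W[(np.hypot(W[...,0]-.53,W[...,1]-.0625)<.05)&(W[...,2]>.15)]; print("post",((q.min(0)+q.max(0))/2).round(4))
E
```

```text
platen ((551.7695922851562, -28.498777389526367), 46.387386322021484) [nan nan nan]
base ((543.697509765625, -4.093894958496094), (126.51127624511719, 184.83998107910156), 12.509678840637207)
wt 323 [ 0.4856 -0.2967  0.0861] [0.02925553 0.03005222 0.01180297]
wt 519 [ 0.4855 -0.2954  0.051 ] [0.05298256 0.04958948 0.011975  ]
post [0.5288 0.064  0.1546]
```

Call:
step_arm:
  moves:
    - [[0, 0, 0, 0, -0.03, 0.04, 1], [0, 0, 0, 0, -0.06, 0.08, 1], [0, 0, 0, 0, -0.09, 0.12, 1], [0, 0, 0, 0, -0.1, 0.16, 1], [0, 0, 0, 0, -0.1, 0.16, 1]]

```text
clock: 3.1
tcp_pos: [0.6196, -0.1357, 0.295]
orientation: [0.703, -0.071, 0.704, 0.072]
wrist_force: [0.3, 1.4, -0.7]
finger_gap: 0.0852
```

```bash
python3 - <<'E'
from h import *
rgb,d,c,wc=cam("wrist"); save("wrist2",rgb); W=pts(d,c,wc)
q=W[(np.hypot(W[...,0]-.617,W[...,1]+.213)<.04)&(W[...,2]>.122)]; print("spr",len(q),((np.percentile(q,1,0)+np.percentile(q,99,0))/2).round(4),(np.percentile(q,99,0)-np.percentile(q,1,0)).round(4),q.mean(0).round(4))
go(.617,-.213,.15,12)
E
```

```text
spr 969 [ 0.6198 -0.2087  0.1279] [0.0408 0.0411 0.0076] [ 0.6198 -0.2079  0.1298]
rot [-0.0051 -0.0021 -0.0016] shift [ 0.1463 -0.0765 -0.0157] | from [ 0.6172 -0.1351  0.2964] yaw 11.7 tilt [-0.002  0.001 -1.   ] j [-0.343  0.435  0.44   1.578  0.     1.024] t 3.15
```

View pics/wrist2.png

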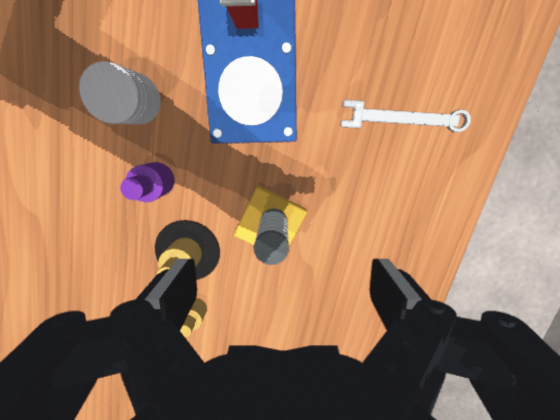

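Call:
step_arm:
  moves:
    - [[0, 0, 0, 0.04, -0.03, 0, 1], [0, 0, 0, 0.07, -0.074, -0.014, 1], [0, 0, 0, 0.1, -0.074, -0.014, 1], [0, 0, 0, 0.13, -0.074, -0.014, 1], [0, 0, 0, 0.13, -0.074, -0.014, 1]]

```text
clock: 3.65
tcp_pos: [0.6146, -0.208, 0.1623]
orientation: [0.7, -0.07, 0.707, 0.074]
wrist_force: [-1.4, -0.2, -1.1]
finger_gap: 0.0853
```

```bash
python3 - <<'E'
from h import *
go(.618,-.210,.10,12)
E
```

```text
rot [-0.005  -0.0087 -0.0071] shift [ 0.0622 -0.0031  0.0034] | from [ 0.6146 -0.208   0.1623] yaw 11.7 tilt [-0.01   0.005 -1.   ] j [-0.45   0.484  0.189  1.287  0.     0.916] t 3.65
```

Call:
step_arm:
  moves:
    - [[0, -0.009, -0.007, 0.02, -0.003, 0.003, 1], [0, -0.009, -0.007, 0.04, -0.003, 0.003, 1], [0, -0.009, -0.007, 0.062, -0.003, 0.003, 1], [0, -0.009, -0.007, 0.062, -0.003, 0.003, 1], [0, -0.009, -0.007, 0.062, -0.003, 0.003, 1]]

```text
clock: 4.15
tcp_pos: [0.6181, -0.2093, 0.1024]
orientation: [0.704, -0.073, 0.703, 0.072]
wrist_force: [-0.5, 0.2, 1.2]
finger_gap: 0.0856
```

Call:
step_arm:
  moves:
    - [[0, 0, 0, 0, 0, 0, 0.3], [0, 0, 0, 0, 0, 0, 0.3], [0, 0, 0, 0, 0, 0, 0.3], [0, 0, 0, 0, 0, 0, 0.3], [0, 0, 0, 0, 0, 0, 0.3], [0, 0, 0, 0, 0, 0, 0.3]]
  force: 40

```text
clock: 4.75
tcp_pos: [0.6186, -0.2095, 0.1029]
orientation: [0.704, -0.073, 0.702, 0.072]
wrist_force: [1.2, -0.7, 2.9]
finger_gap: 0.0257
```

```bash
python3 - <<'E'
from h import *
print(env.get_state()["finger_gap"]); go(.618,-.210,.10,12); go(.550,-.029,.10,12)
E
```

```text
0.025670335396148
rot [-0.004   0.0026  0.0015] shift [ 0.0029 -0.0004 -0.0007] | from [ 0.6186 -0.2095  0.1029] yaw 11.8 tilt [ 0.003 -0.001 -1.   ] j [-0.45   0.506  0.077  1.139  0.     0.916] t 4.75
rot [-0.004   0.0026  0.0015] shift [ 0.0026  0.1907 -0.0303] | from [ 0.6186 -0.2095  0.1029] yaw 11.8 tilt [ 0.003 -0.001 -1.   ] j [-0.45   0.506  0.077  1.139  0.     0.916] t 4.75
```

```bash
python3 - <<'E'
from h import *
rgb,d,c,wc=cam("wrist"); save("wrist3",rgb); W=pts(d,c,wc)
r2,d2,c2,wc2=cam("side"); W2=pts(d2,c2,wc2); r3,_,_,_=cam("scene")
save("c3",np.hstack([cv2.resize(r2[190:320,220:400],(400,300)),cv2.resize(r3[160:290,150:330],(400,300))]))
E
```

```text
(no output)
```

View pics/wrist3.png

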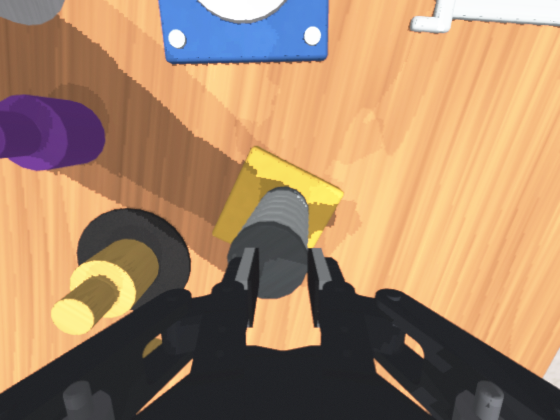

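View pics/c3.png

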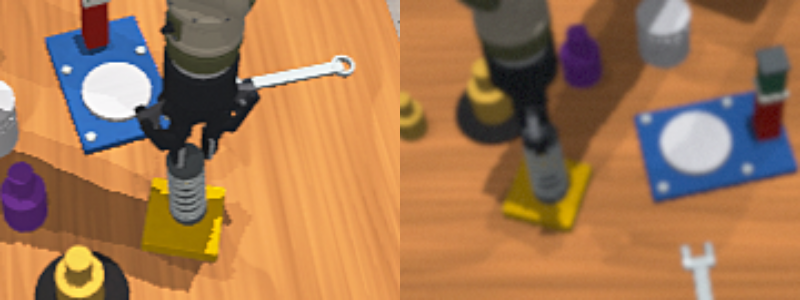

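```bash
python3 - <<'E'
from h import *
rgb,d,c,wc=cam("wrist"); W=pts(d,c,wc); hsv=cv2.cvtColor(rgb,cv2.COLOR_RGB2HSV)
for (u,v) in ((270,235),(270,250),(270,280),(270,295),(240,245),(300,245),(245,265),(320,265),(285,200),(250,160),(300,170)): print((u,v),rgb[v,u],W[v,u].round(4))
q=W[(np.hypot(W[...,0]-.618,W[...,1]+.2)<.045)&(abs(W[...,2]-.13)<.004)]; print(len(q),q.min(0),q.max(0),q.mean(0))
c=env.get_calibration("wrist")
g=cv2.projectPoints(np.zeros((1,3)),np.zeros(3),np.zeros(3),np.array(c["mtx"]),np.array(c["distortion"]))[0];
Ti=np.linalg.inv(np.array(c["T_tool_cam"])); 
for X in ([0,0,0],[.011,0,.013],[.011,0,-.013],[-.008,0,.013],[-.008,0,-.013]):
    P=Ti[:3,:3]@X+Ti[:3,3]; print(X,cv2.projectPoints(P.reshape(1,3),np.zeros(3),np.zeros(3),np.array(c["mtx"]),np.array(c["distortion"]))[0].ravel())
E
```

```text
(270, 235) [68 71 73] [ 0.6092 -0.1945  0.1272]
(270, 250) [67 70 72] [ 0.6108 -0.2027  0.1273]
(270, 280) [79 85 87] [ 0.6142 -0.2202  0.1266]
(270, 295) [76 80 82] [ 0.616  -0.2293  0.1265]
(240, 245) [67 68 71] [ 0.595  -0.2034  0.1267]
(300, 245) [66 70 72] [ 0.6254 -0.1965  0.128 ]
(245, 265) [117 121 123] [ 0.6003 -0.2023  0.1498]
(320, 265) [118 120 123] [ 0.6328 -0.195   0.1509]
(285, 200) [138 142 143] [ 0.6166 -0.1894  0.0659]
(250, 160) [251 228 101] [ 0.5835 -0.1723  0.021 ]
(300, 170) [220 177  75] [ 0.6268 -0.1725  0.0167]
3156 [ 0.58956452 -0.23230589  0.12600086] [ 0.64160055 -0.18924921  0.13392798] [ 0.61659255 -0.20799111  0.12759116]
[0, 0, 0] [281.56124995 245.9802432 ]
[0.011, 0, 0.013] [301.68975527 239.37581134]
[0.011, 0, -0.013] [261.55205306 239.38267256]
[-0.008, 0, 0.013] [303.72504157 251.29382457]
[-0.008, 0, -0.013] [259.29701316 251.30278886]
```

```bash
python3 - <<'E'
from h import *
rgb,d,c,wc=cam("wrist"); W=pts(d,c,wc)
for v in range(244,300,4): print(v,[ (u,*W[v,u].round(3)) for u in (245,252,258,306,314)])
save("c4",cv2.resize(rgb[200:340,200:360],(800,700))[:600])
E
```

```text
244 [(245, np.float64(0.597), np.float64(-0.203), np.float64(0.125)), (252, np.float64(0.601), np.float64(-0.202), np.float64(0.126)), (258, np.float64(0.604), np.float64(-0.201), np.float64(0.126)), (306, np.float64(0.632), np.float64(-0.203), np.float64(0.108)), (314, np.float64(0.654), np.float64(-0.236), np.float64(0.019))]
248 [(245, np.float64(0.598), np.float64(-0.202), np.float64(0.131)), (252, np.float64(0.601), np.float64(-0.202), np.float64(0.13)), (258, np.float64(0.604), np.float64(-0.203), np.float64(0.127)), (306, np.float64(0.632), np.float64(-0.205), np.float64(0.108)), (314, np.float64(0.632), np.float64(-0.196), np.float64(0.13))]
252 [(245, np.float64(0.599), np.float64(-0.202), np.float64(0.137)), (252, np.float64(0.602), np.float64(-0.202), np.float64(0.136)), (258, np.float64(0.605), np.float64(-0.205), np.float64(0.128)), (306, np.float64(0.63), np.float64(-0.201), np.float64(0.125)), (314, np.float64(0.632), np.float64(-0.196), np.float64(0.136))]
256 [(245, np.float64(0.599), np.float64(-0.202), np.float64(0.141)), (252, np.float64(0.602), np.float64(-0.202)
[... 2785 characters left out ...]
4(0.63), np.float64(-0.199), np.float64(0.164))]
292 [(245, np.float64(0.603), np.float64(-0.206), np.float64(0.165)), (252, np.float64(0.606), np.float64(-0.209), np.float64(0.159)), (258, np.float64(0.609), np.float64(-0.228), np.float64(0.127)), (306, np.float64(0.662), np.float64(-0.297), np.float64(0.0)), (314, np.float64(0.63), np.float64(-0.202), np.float64(0.163))]
296 [(245, np.float64(0.603), np.float64(-0.206), np.float64(0.168)), (252, np.float64(0.606), np.float64(-0.21), np.float64(0.16)), (258, np.float64(0.61), np.float64(-0.231), np.float64(0.126)), (306, np.float64(0.663), np.float64(-0.301), np.float64(0.0)), (314, np.float64(0.631), np.float64(-0.204), np.float64(0.162))]
```

View pics/c4.png

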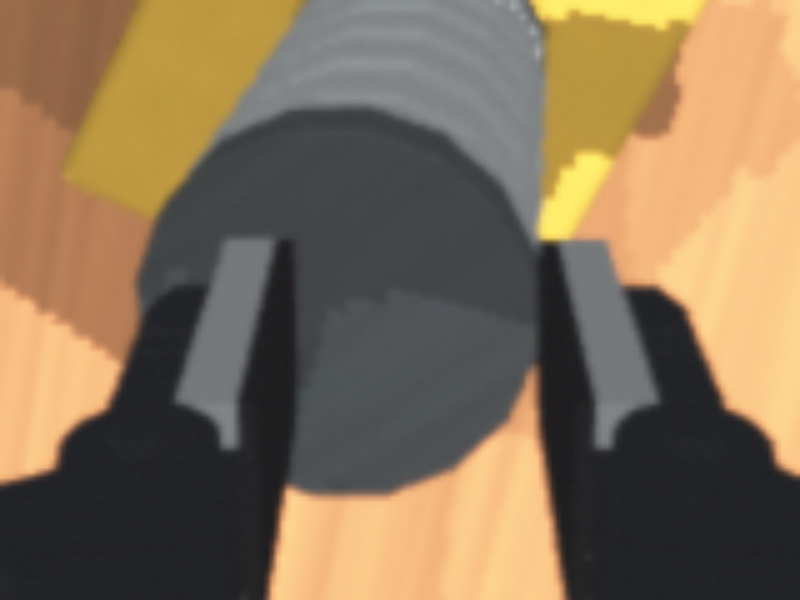

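```bash
python3 - <<'E'
from h import *
c=env.get_calibration("wrist"); T=np.array(c["T_tool_cam"])
D=np.load("/tmp/wrist0.npz"); P=pts(D["d"],c,T)
for v in range(250,310,6): print(v,[(u,*P[v,u].round(3).tolist()) for u in (165,180,190,380,390)])
rgb,d,_,_=cam("wrist"); P=pts(d,c,T); np.savez("/tmp/w3.npz",P=P)
q=P[230:330,200:360].reshape(-1,3); f=q[(abs(q[:,1])<.03)&(q[:,0]<.02)]
print("now max x of pad candidates", [ (u,P[247:252,u].round(3).tolist()) for u in (250,315)])
E
```

```text
250 [(165, 0.206, -0.092, -0.161), (180, 0.207, -0.092, -0.141), (190, 0.21, -0.094, -0.128), (380, 0.209, -0.093, 0.135), (390, 0.207, -0.093, 0.149)]
256 [(165, 0.207, -0.102, -0.162), (180, 0.208, -0.102, -0.142), (190, 0.208, -0.102, -0.128), (380, 0.208, -0.102, 0.136), (390, 0.208, -0.102, 0.15)]
262 [(165, 0.207, -0.111, -0.163), (180, -0.043, 0.01, -0.046), (190, -0.043, 0.01, -0.042), (380, -0.044, 0.011, 0.045), (390, -0.044, 0.011, 0.049)]
268 [(165, 0.207, -0.12, -0.164), (180, -0.051, 0.011, -0.044), (190, -0.043, 0.007, -0.042), (380, -0.048, 0.01, 0.044), (390, -0.05, 0.011, 0.047)]
274 [(165, -0.057, 0.011, -0.048), (180, -0.056, 0.011, -0.042), (190, -0.044, 0.005, -0.042), (380, -0.05, 0.008, 0.043), (390, -0.056, 0.011, 0.045)]
280 [(165, -0.059, 0.01, -0.047), (180, -0.056, 0.008, -0.042), (190, -0.045, 0.002, -0.042), (380, -0.05, 0.005, 0.044), (390, -0.062, 0.011, 0.043)]
286 [(165, -0.066, 0.011, -0.045), (180, -0.058, 0.006, -0.042), (190, -0.047, 0.0, -0.042), (380, -0.051, 0.002, 0.044), (390, -0.063, 0.009, 0.043)]
292 [(165, -0.07, 0.011, -0.043), (180, -0.058, 0.004, -0.042), (190, -0.046, -0.004, -0.042), (380, -0.051, -0.001, 0.044), (390, -0.062, 0.006, 0.044)]
298 [(165, -0.073, 0.01, -0.042), (180, -0.059, 0.002, -0.042), (190, -0.048, -0.005, -0.042), (380, -0.052, -0.003, 0.044), (390, -0.063, 0.004, 0.044)]
304 [(165, -0.073, 0.008, -0.042), (180, -0.06, -0.001, -0.042), (190, -0.048, -0.009, -0.042), (380, -0.053, -0.005, 0.044), (390, -0.063, 0.001, 0.044)]
now max x of pad candidates [(250, [[-0.024, 0.01, -0.016], [-0.028, 0.011, -0.016], [-0.031, 0.011, -0.016], [-0.031, 0.011, -0.016], [-0.032, 0.011, -0.016]]), (315, [[0.101, -0.044, 0.033], [-0.029, 0.011, 0.017], [-0.03, 0.011, 0.017], [-0.031, 0.011, 0.017], [-0.033, 0.011, 0.017]])]
```

Call:
step_arm:
  moves:
    - [[0, 0, 0, -0.03, 0, 0, 0.3], [0, 0, 0, -0.06, 0, 0, 1], [0, 0, 0, -0.06, 0, 0, 1], [0, 0, 0, -0.06, 0, 0, 1], [0, 0, 0, -0.06, 0, 0, 1]]

```text
clock: 5.55
tcp_pos: [0.6171, -0.209, 0.1609]
orientation: [0.703, -0.072, 0.704, 0.073]
wrist_force: [0.1, 0.7, 0.0]
finger_gap: 0.0816
```

```bash
python3 - <<'E'
from h import *
rgb,d,c,wc=cam("wrist"); save("wrist5",rgb); W=pts(d,c,wc)
q=W[(np.hypot(W[...,0]-.617,W[...,1]+.213)<.04)&(W[...,2]>.124)&(W[...,2]<.137)]; print("spr",len(q),((np.percentile(q,1,0)+np.percentile(q,99,0))/2).round(4),(np.percentile(q,99,0)-np.percentile(q,1,0)).round(4))
go(.618,-.210,.05,12)
r2,d2,c2,wc2=cam("side"); W2=pts(d2,c2,wc2)
q=W2[(np.hypot(W2[...,0]-.617,W2[...,1]+.213)<.04)&(W2[...,2]>.126)&(W2[...,2]<.137)]; print("spr side",len(q),((np.percentile(q,1,0)+np.percentile(q,99,0))/2).round(4),(np.percentile(q,99,0)-np.percentile(q,1,0)).round(4))
save("side5",cv2.resize(r2[150:330,200:440],(800,600)))
E
```

```text
spr 2842 [ 0.6189 -0.2067  0.129 ] [0.0404 0.041  0.0057]
rot [-0.0041 -0.0009 -0.0009] shift [ 0.1107 -0.0014  0.0009] | from [ 0.617  -0.2089  0.1607] yaw 11.8 tilt [-0.001  0.001 -1.   ] j [-0.45   0.48   0.18   1.272  0.     0.916] t 5.6
spr side 217 [ 0.6187 -0.214   0.1301] [0.0412 0.0425 0.0073]
```

View pics/side5.png

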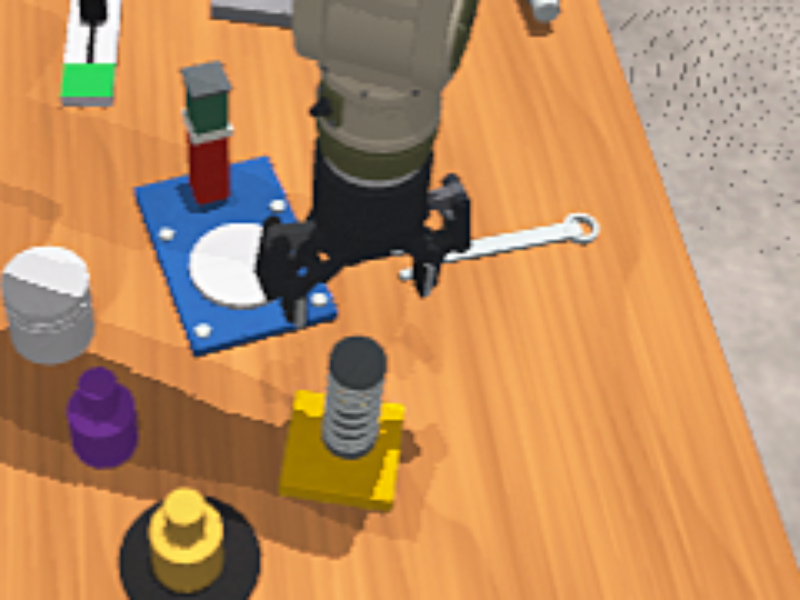

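View pics/wrist5.png

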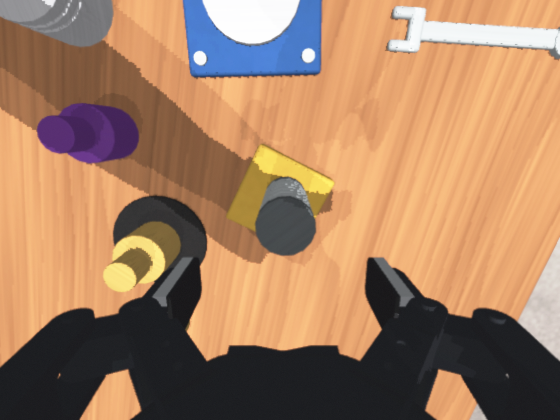

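Call:
step_arm:
  moves:
    - [[0, 0, 0, 0.04, -0.001, 0.002, 1], [0, 0, 0, 0.08, -0.001, 0.002, 1], [0, 0, 0, 0.11, -0.001, 0.002, 1], [0, 0, 0, 0.11, -0.001, 0.002, 1], [0, 0, 0, 0.11, -0.001, 0.002, 1]]

```text
clock: 6.15
tcp_pos: [0.6183, -0.2091, 0.0501]
orientation: [0.702, -0.072, 0.704, 0.073]
wrist_force: [0.8, -0.3, 1.0]
finger_gap: 0.0851
```

Call:
step_arm:
  moves:
    - [[0, 0, 0, 0, 0, 0, 0.35], [0, 0, 0, 0, 0, 0, 0.35], [0, 0, 0, 0, 0, 0, 0.35], [0, 0, 0, 0, 0, 0, 0.35], [0, 0, 0, 0, 0, 0, 0.35]]
  force: 40

```text
clock: 6.65
tcp_pos: [0.6193, -0.2095, 0.0512]
orientation: [0.703, -0.072, 0.704, 0.073]
wrist_force: [1.9, -0.9, 1.1]
finger_gap: 0.0428
```

```bash
python3 - <<'E'
from h import *
rgb,d,c,wc=cam("wrist"); save("wrist6",rgb); go(.618,-.210,.05,12)
E
```

```text
rot [-0.004  -0.0008 -0.001 ] shift [ 0.001  -0.0003 -0.0014] | from [ 0.6193 -0.2095  0.051 ] yaw 11.8 tilt [-0.001  0.001 -1.   ] j [-0.449  0.545  0.01   1.036  0.     0.916] t 6.7
```

View pics/wrist6.png

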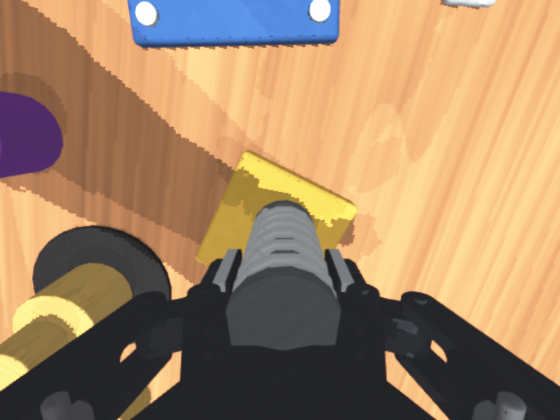

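Call:
step_arm:
  moves:
    - [[0, 0, 0, -0.025, 0, 0, 0.35], [0, 0, 0, -0.05, 0, 0, 0.35], [0, 0, 0, -0.05, 0.02, -0.003, 0.35], [0, 0, 0, -0.05, 0.05, -0.008, 0.35], [0, 0, 0, -0.05, 0.09, -0.014, 0.35], [0, 0, 0, -0.05, 0.13, -0.02, 0.35], [0, 0, 0, -0.05, 0.165, -0.026, 0.35], [0, 0, 0, -0.05, 0.18, -0.03, 0.35], [0, 0, 0, -0.05, 0.188, -0.031, 0.35], [0, 0, 0, -0.05, 0.188, -0.031, 0.35], [0, 0, 0, -0.05, 0.188, -0.031, 0.35]]

```text
clock: 7.8
tcp_pos: [0.5514, -0.0328, 0.1012]
orientation: [0.703, -0.072, 0.704, 0.072]
wrist_force: [0.5, 1.1, -2.7]
finger_gap: 0.0429
```

```bash
python3 - <<'E'
from h import *
go(.550,-.031,.053,12); print(env.get_state()["finger_gap"])
rgb,d,c,wc=cam("side"); save("side7",cv2.resize(rgb[130:310,180:420],(800,600)))
rgb,d,c,wc=cam("wrist"); save("wrist7",rgb)
E
```

```text
rot [-0.0048 -0.0004 -0.0002] shift [ 0.0482  0.002  -0.001 ] | from [ 0.5514 -0.0328  0.1012] yaw 11.7 tilt [-0.  0. -1.] j [-0.205  0.325 -0.206  1.041  0.     1.161] t 7.8
0.042931982515696916
```

View pics/side7.png

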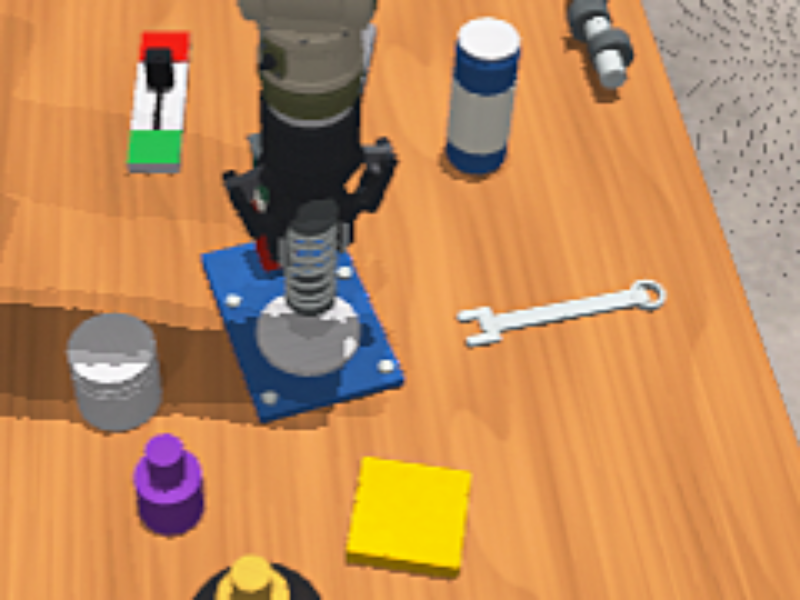

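View pics/wrist7.png

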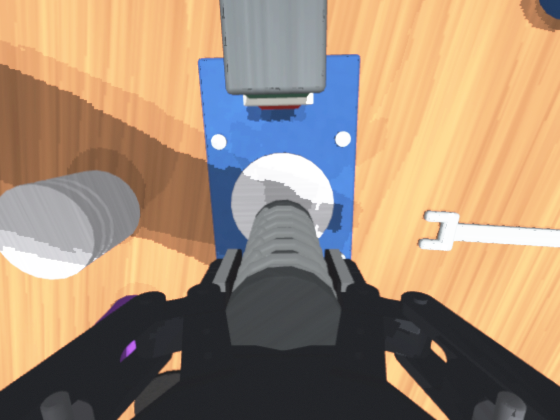

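Call:
step_arm:
  moves:
    - [[0, 0, 0, 0.02, 0.002, -0.001, 0.35], [0, 0, 0, 0.035, 0.002, -0.001, 0.35], [0, 0, 0, 0.045, 0.002, -0.001, 0.35], [0, 0, 0, 0.05, 0.002, -0.001, 0.35], [0, 0, 0, 0.05, 0.002, -0.001, 0.35], [0, 0, 0, 0.05, 0.002, -0.001, 0.35]]

```text
clock: 8.5
tcp_pos: [0.5502, -0.0317, 0.0518]
orientation: [0.703, -0.072, 0.704, 0.072]
wrist_force: [-1.0, -1.0, 0.3]
finger_gap: 0.0427
```

Call:
step_arm:
  moves:
    - [[0, 0, 0, 0, 0, 0, 0.6], [0, 0, 0, 0, 0, 0, 0.8], [0, 0, 0, 0, 0, 0, 1], [0, 0, 0, 0, 0, 0, 1], [0, 0, 0, 0, 0, 0, 1]]

```text
clock: 9.0
tcp_pos: [0.5504, -0.0316, 0.052]
orientation: [0.704, -0.072, 0.703, 0.072]
wrist_force: [-0.6, 0.9, -0.3]
finger_gap: 0.0852
```

Call:
step_arm:
  moves:
    - [[0, 0, 0, -0.03, 0, 0, 1], [0, 0, 0, -0.07, 0, 0, 1], [0, 0, 0, -0.11, 0, 0, 1], [0, 0, 0, -0.15, 0, 0, 1], [0, 0, 0, -0.15, 0, 0, 1]]

```text
clock: 9.5
tcp_pos: [0.5538, -0.0322, 0.2082]
orientation: [0.707, -0.073, 0.7, 0.071]
wrist_force: [0.9, -0.0, -0.6]
finger_gap: 0.0858
```

```bash
python3 - <<'E'
from h import *
go(.4856,-.2965,.25,12)
rgb,d,c,wc=cam("wrist"); save("wrist8",rgb); W=pts(d,c,wc)
q=W[(np.hypot(W[...,0]-.55,W[...,1]+.03)<.04)&(W[...,2]>.123)&(W[...,2]<.137)]; print("spr",len(q),((np.percentile(q,1,0)+np.percentile(q,99,0))/2).round(4),(np.percentile(q,99,0)-np.percentile(q,1,0)).round(4))
rgb,d,c,wc=cam("side"); W=pts(d,c,wc);save("side8",cv2.resize(rgb[130:310,180:420],(800,600)))
q=W[(np.hypot(W[...,0]-.55,W[...,1]+.03)<.04)&(W[...,2]>.123)&(W[...,2]<.137)]; print("spr",len(q),((np.percentile(q,1,0)+np.percentile(q,99,0))/2).round(4),(np.percentile(q,99,0)-np.percentile(q,1,0)).round(4))
E
```

```text
rot [-0.0056  0.0099  0.0043] shift [-0.0419 -0.2452 -0.1198] | from [ 0.5538 -0.0322  0.2082] yaw 11.7 tilt [ 0.011 -0.002 -1.   ] j [-0.203  0.264 -0.02   1.276 -0.     1.164] t 9.5
spr 1930 [ 0.5506 -0.0311  0.1287] [0.0404 0.041  0.0057]
spr 172 [ 0.5507 -0.0333  0.1289] [0.0407 0.0429 0.0101]
```

View pics/side8.png

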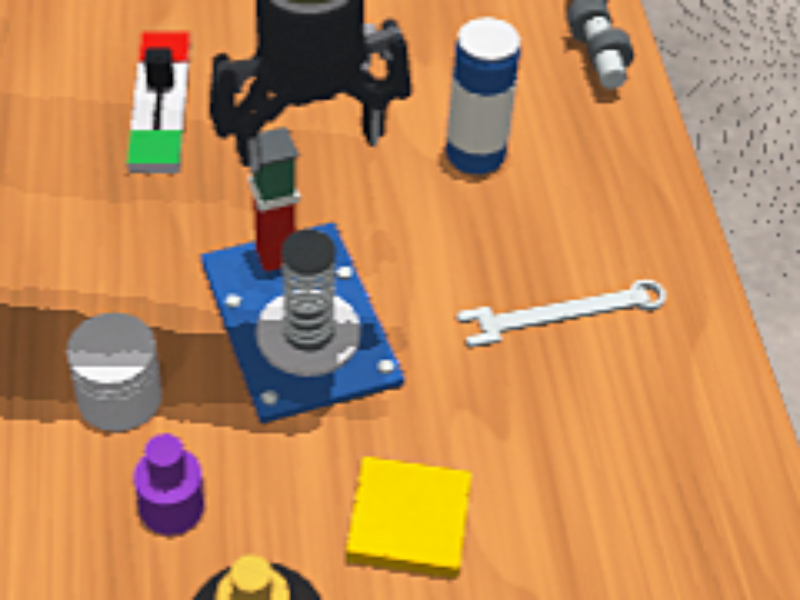

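View pics/wrist8.png

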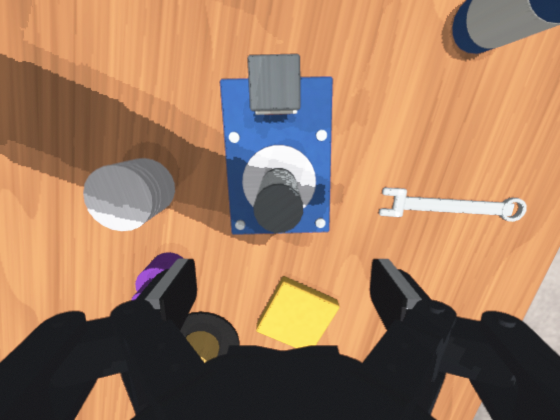

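```bash
python3 - <<'E'
from h import *
D=np.load("/tmp/scene0.npz");W=D["W"]
for n,(u,v) in dict(purple=(231,176),small=(152,204)).items():
    p=W[v,u]; q=W[(np.hypot(*(W[...,:2]-p[:2]).transpose(2,0,1))<.03)&(W[...,2]>.02)]; print(n,((q.min(0)+q.max(0))/2).round(3),q.max(0).round(3))
E
```

```text
purple [ 0.429 -0.181  0.054] [ 0.454 -0.155  0.088]
small [ 0.513 -0.403  0.044] [ 0.534 -0.383  0.068]
```

Call:
step_arm:
  moves:
    - [[0, 0, 0, -0.03, -0.03, -0.015, 1], [0, 0, 0, -0.03, -0.07, -0.034, 1], [0, 0, 0, -0.03, -0.11, -0.054, 1], [0, 0, 0, -0.03, -0.15, -0.073, 1], [0, 0, 0, -0.03, -0.19, -0.093, 1], [0, 0, 0, -0.03, -0.19, -0.117, 1], [0, 0, 0, -0.03, -0.19, -0.117, 1]]

```text
clock: 10.3
tcp_pos: [0.4719, -0.2423, 0.2308]
orientation: [0.703, -0.07, 0.704, 0.071]
wrist_force: [0.4, -0.3, 0.4]
finger_gap: 0.0854
```

```bash
python3 - <<'E'
from h import *
go(.4856,-.2965,.15,12)
rgb,d,c,wc=cam("wrist"); save("wrist9",rgb); W=pts(d,c,wc)
for z0,z1 in((.08,.1),(.045,.062)):
    q=W[(np.hypot(W[...,0]-.487,W[...,1]+.3)<.05)&(W[...,2]>z0)&(W[...,2]<z1)]; print("wt",len(q),((q.min(0)+q.max(0))/2).round(4),q.max(0)-q.min(0))
E
```

```text
rot [-0.0098 -0.0009 -0.0022] shift [ 0.0807 -0.056   0.0028] | from [ 0.4719 -0.2423  0.2308] yaw 11.4 tilt [-0.001  0.002 -1.   ] j [-6.260e-01  2.230e-01 -1.900e-02  1.332e+00  1.000e-03  7.450e-01] t 10.3
wt 567 [ 0.4856 -0.2975  0.0858] [0.02932127 0.0294035  0.01157693]
wt 792 [ 0.4855 -0.2962  0.0511] [0.05296432 0.0505744  0.0121114 ]
```

View pics/wrist9.png

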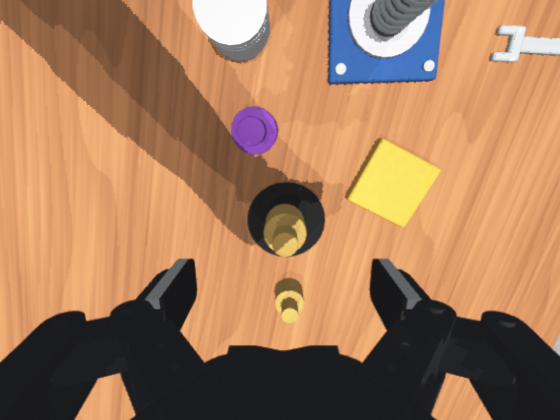

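Call:
step_arm:
  moves:
    - [[-0.01, 0, -0.002, 0.02, -0.04, 0.003, 1], [-0.01, 0, -0.002, 0.05, -0.056, 0.003, 1], [-0.01, 0, -0.002, 0.09, -0.056, 0.003, 1], [-0.01, 0, -0.002, 0.09, -0.056, 0.003, 1]]

```text
clock: 10.75
tcp_pos: [0.4843, -0.2923, 0.1346]
orientation: [0.7, -0.072, 0.706, 0.078]
wrist_force: [-0.6, 0.6, -0.5]
finger_gap: 0.0854
```

```bash
python3 - <<'E'
from h import *
go(.4856,-.297,.039,12)
E
```

```text
rot [ 0.0023 -0.0068 -0.0093] shift [ 0.0955 -0.0058  0.0009] | from [ 0.4843 -0.2923  0.1346] yaw 12.1 tilt [-0.009  0.008 -1.   ] j [-0.685  0.336 -0.103  1.143  0.     0.674] t 10.75
```

Call:
step_arm:
  moves:
    - [[0, -0.007, -0.009, 0.03, -0.005, 0.001, 1], [0, -0.007, -0.009, 0.06, -0.006, 0.001, 1], [0, -0.007, -0.009, 0.09, -0.006, 0.001, 1], [0, -0.007, -0.009, 0.095, -0.006, 0.001, 1], [0, -0.007, -0.009, 0.095, -0.006, 0.001, 1]]

```text
clock: 11.25
tcp_pos: [0.486, -0.2963, 0.0399]
orientation: [0.703, -0.075, 0.703, 0.076]
wrist_force: [-0.6, -0.3, 0.7]
finger_gap: 0.0858
```

```bash
python3 - <<'E'
from h import *
go(.4856,-.297,.039,12)
rgb,d,c,wc=cam("wrist"); save("wrist10",rgb)
E
```

```text
rot [ 0.0035 -0.0005 -0.0013] shift [ 0.0009 -0.0006 -0.0005] | from [ 0.486  -0.2963  0.0399] yaw 12.2 tilt [-0.001  0.001 -1.   ] j [-0.689  0.407 -0.247  0.918  0.     0.669] t 11.25
```

View pics/wrist10.png

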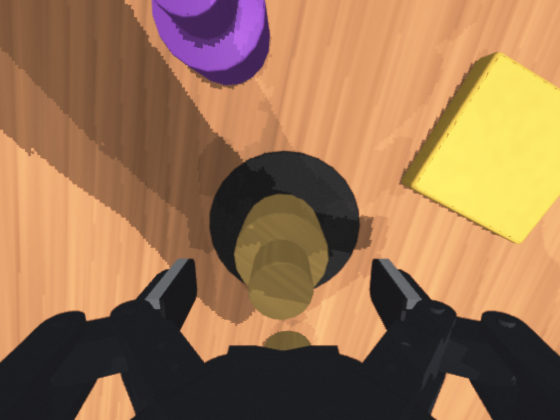

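Centred. Close on the knob and lift a little.

Call:
step_arm:
  moves:
    - [[0, 0, 0, 0, 0, 0, 0.2], [0, 0, 0, 0, 0, 0, 0.2], [0, 0, 0, 0, 0, 0, 0.2], [0, 0, 0, 0, 0, 0, 0.2], [0, 0, 0, 0, 0, 0, 0.2], [0, 0, 0, 0, 0, 0, 0.2]]
  force: 70

```text
clock: 11.9
tcp_pos: [0.4865, -0.2977, 0.0421]
orientation: [0.703, -0.076, 0.703, 0.074]
wrist_force: [-3.5, -0.3, 6.3]
finger_gap: 0.028
```

Call:
step_arm:
  moves:
    - [[0, 0, 0, -0.02, 0, 0, 0.2], [0, 0, 0, -0.05, 0, 0, 0.2], [0, 0, 0, -0.09, 0, 0, 0.2], [0, 0, 0, -0.13, 0, 0, 0.2], [0, 0, 0, -0.17, 0, 0, 0.2], [0, 0, 0, -0.17, 0, 0, 0.2], [0, 0, 0, -0.17, 0, 0, 0.2]]

```text
clock: 12.6
tcp_pos: [0.486, -0.2972, 0.211]
orientation: [0.703, -0.075, 0.703, 0.075]
wrist_force: [0.6, 0.2, -8.7]
finger_gap: 0.0279
```

```bash
python3 - <<'E'
from h import *
go(.5505,-.032,.21,12); print(env.get_state()["finger_gap"])
rgb,d,c,wc=cam("wrist"); save("wrist11",rgb)
E
```

```text
rot [0.0027 0.0001 0.001 ] shift [0.0007 0.2457 0.1189] | from [ 0.486  -0.2972  0.211 ] yaw 12.2 tilt [ 0.    -0.001 -1.   ] j [-6.890e-01  3.010e-01  3.700e-02  1.306e+00 -1.000e-03  6.690e-01] t 12.6
0.027922096863827534
```

View pics/wrist11.png

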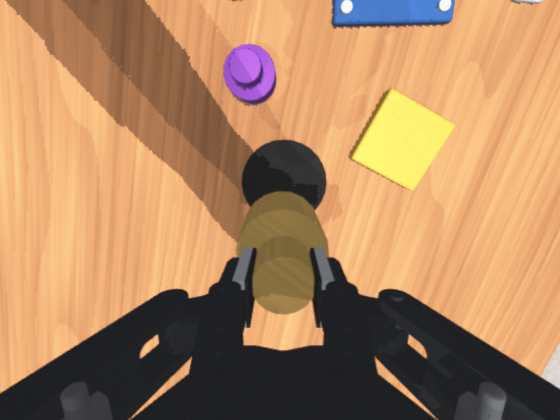

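Call:
step_arm:
  moves:
    - [[0, 0, 0, 0, 0.02, 0.01, 0.2], [0, 0, 0, 0, 0.05, 0.024, 0.2], [0, 0, 0, 0, 0.09, 0.043, 0.2], [0, 0, 0, 0, 0.13, 0.063, 0.2], [0, 0, 0, 0, 0.17, 0.082, 0.2], [0, 0, 0, 0, 0.2, 0.097, 0.2], [0, 0, 0, 0, 0.225, 0.109, 0.2], [0, 0, 0, 0, 0.24, 0.116, 0.2], [0, 0, 0, 0, 0.245, 0.119, 0.2], [0, 0, 0, 0, 0.245, 0.119, 0.2], [0, 0, 0, 0, 0.245, 0.119, 0.2]]

```text
clock: 13.75
tcp_pos: [0.549, -0.0326, 0.208]
orientation: [0.701, -0.074, 0.705, 0.075]
wrist_force: [0.6, -1.0, -9.2]
finger_gap: 0.0278
```

```bash
python3 - <<'E'
from h import *
go(.5505,-.032,.168,12); print(env.get_state()["finger_gap"])
rgb,d,c,wc=cam("wrist"); save("wrist12",rgb)
rgb,d,c,wc=cam("side"); save("side12",cv2.resize(rgb[100:280,180:420],(800,600)))
E
```

```text
rot [ 0.0021 -0.0048 -0.002 ] shift [0.04   0.0002 0.0018] | from [ 0.549  -0.0326  0.208 ] yaw 12.1 tilt [-0.005  0.001 -1.   ] j [-0.205  0.269 -0.014  1.294 -0.     1.154] t 13.75
0.02784087379100046
```

View pics/wrist12.png

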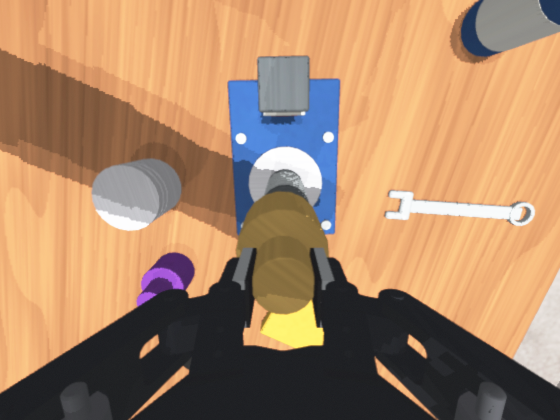

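View pics/side12.png

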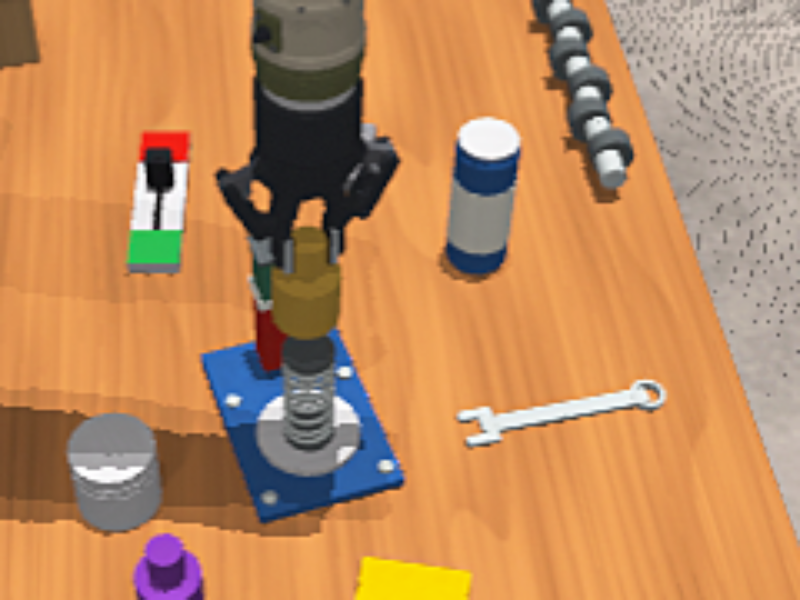

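Call:
step_arm:
  moves:
    - [[0, -0.005, 0, 0.012, 0, 0.002, 0.2], [0, -0.005, 0, 0.024, 0, 0.002, 0.2], [0, -0.005, 0, 0.032, 0, 0.002, 0.2], [0, -0.005, 0, 0.038, 0, 0.002, 0.2], [0, -0.005, 0, 0.042, 0, 0.002, 0.2], [0, -0.005, 0, 0.046, 0, 0.002, 0.2], [0, -0.005, 0, 0.05, 0, 0.002, 0.2], [0, -0.005, 0, 0.054, 0, 0.002, 0.2], [0, -0.005, 0, 0.057, 0, 0.002, 0.2], [0, -0.005, 0, 0.057, 0, 0.002, 0.2]]

```text
clock: 14.85
tcp_pos: [0.5514, -0.0326, 0.1521]
orientation: [0.704, -0.074, 0.702, 0.075]
wrist_force: [-0.2, -0.1, -1.6]
finger_gap: 0.0282
```

```bash
python3 - <<'E'
from h import *
for _ in range(3):
    rgb,d,c,wc=cam("side"); print(np.round(env.get_state()["wrist_force"],1))
save("side13",cv2.resize(rgb[100:280,180:420],(800,600)))
go(.5505,-.032,.14,12)
E
```

```text
[-0.8 -0.2 -2.9]
[-1.3 -0.1 -1.6]
[-0.8  0.7 -2.2]
rot [ 0.0013  0.0026 -0.0012] shift [ 0.0124  0.0007 -0.0009] | from [ 0.5515 -0.0326  0.1524] yaw 12.1 tilt [ 0.002  0.002 -1.   ] j [-0.206  0.29  -0.123  1.156  0.002  1.154] t 15.0
```

View pics/side13.png

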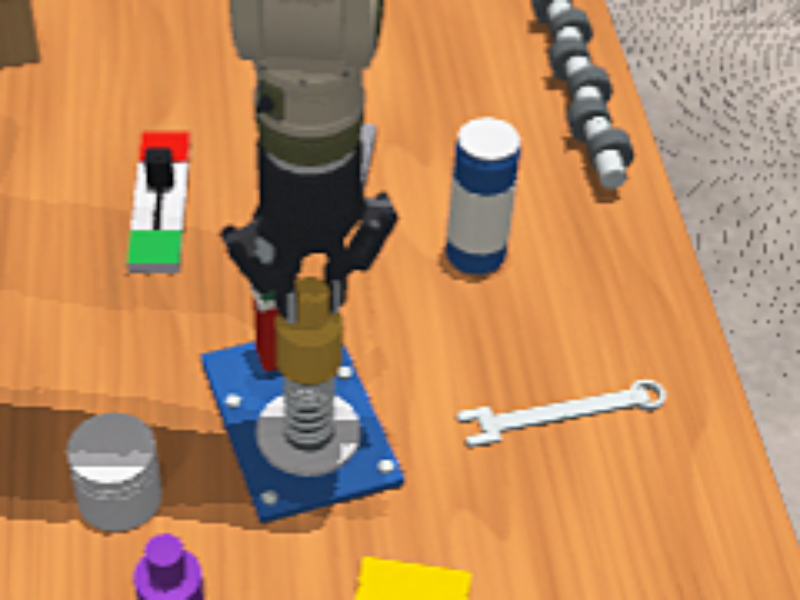

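Call:
step_arm:
  moves:
    - [[0, 0.002, 0, 0.002, 0, 0, 0.2], [0, 0.002, 0, 0.004, 0, 0, 0.2], [0, 0.002, 0, 0.005, 0, 0, 0.2], [0, 0.002, 0, 0.005, 0, 0, 0.2], [0, 0.002, 0, 0.005, 0, 0, 0.2]]

```text
clock: 15.5
tcp_pos: [0.5517, -0.0326, 0.1476]
orientation: [0.703, -0.074, 0.703, 0.075]
wrist_force: [-0.9, -1.2, 0.1]
finger_gap: 0.0278
```

```bash
python3 - <<'E'
from h import *
for _ in range(4):
    rgb,d,c,wc=cam("side"); print(np.round(env.get_state()["wrist_force"],1))
go(.5505,-.032,.14,12)
E
```

```text
[-0.3  0.2  0.4]
[-0.8 -0.2  0.3]
[-0.8  0.6 -0.6]
[-0.5 -0.3  0.4]
rot [ 0.0013  0.0009 -0.0011] shift [ 0.0075  0.0008 -0.001 ] | from [ 0.5516 -0.0326  0.1475] yaw 12.1 tilt [ 0.001  0.001 -1.   ] j [-2.050e-01  2.940e-01 -1.290e-01  1.147e+00  1.000e-03  1.155e+00] t 15.7
```

Load is on the spring; open gently.

Call:
step_arm:
  moves:
    - [[0, 0, 0, 0, 0, 0, 0.36], [0, 0, 0, 0, 0, 0, 0.4], [0, 0, 0, 0, 0, 0, 0.5], [0, 0, 0, 0, 0, 0, 0.7], [0, 0, 0, 0, 0, 0, 1], [0, 0, 0, 0, 0, 0, 1], [0, 0, 0, 0, 0, 0, 1]]
  force: 20

```text
clock: 16.4
tcp_pos: [0.5517, -0.0326, 0.1476]
orientation: [0.704, -0.074, 0.703, 0.075]
wrist_force: [-0.5, -1.0, 1.5]
finger_gap: 0.0855
```

Call:
step_arm:
  moves:
    - [[0, 0, 0, -0.02, 0, 0, 1], [0, 0, 0, -0.05, 0, 0, 1], [0, 0, 0, -0.08, 0, 0, 1], [0, 0, 0, -0.11, 0, 0, 1], [0, 0, 0, -0.11, 0, 0, 1], [0, 0, 0, -0.11, 0, 0, 1]]

```text
clock: 17.0
tcp_pos: [0.5521, -0.0328, 0.2581]
orientation: [0.704, -0.074, 0.702, 0.075]
wrist_force: [0.5, 0.2, 0.1]
finger_gap: 0.0857
```

```bash
python3 - <<'E'
from h import *
rgb,d,c,wc=cam("wrist"); save("wrist14",rgb); W=pts(d,c,wc)
def m(W):
    q=W[(np.hypot(W[...,0]-.551,W[...,1]+.032)<.045)]
    for z0,z1 in((.18,.22),(.15,.17)):
        p=q[(q[:,2]>z0)&(q[:,2]<z1)]
        if len(p): print(z0,len(p),((np.percentile(p,1,0)+np.percentile(p,99,0))/2).round(4),"zmed",np.median(p[:,2]).round(4),"zmax",np.percentile(p[:,2],98).round(4))
m(W)
rgb,d,c,wc=cam("side"); m(pts(d,c,wc)); save("side14",cv2.resize(rgb[100:280,180:420],(800,600)))
rgb,d,c,wc=cam("scene"); m(pts(d,c,wc)); save("scene14",cv2.resize(rgb[130:310,180:420],(800,600)))
E
```

```text
0.18 1098 [ 0.5497 -0.0321  0.1891] zmed 0.1952 zmax 0.1965
0.15 1368 [ 0.5498 -0.0301  0.157 ] zmed 0.1599 zmax 0.1618
0.18 115 [ 0.5506 -0.0357  0.1897] zmed 0.1934 zmax 0.198
0.15 192 [ 0.5505 -0.0392  0.1601] zmed 0.1588 zmax 0.169
0.18 125 [ 0.5492 -0.031   0.1892] zmed 0.1937 zmax 0.1977
0.15 206 [ 0.5543 -0.0313  0.1598] zmed 0.1592 zmax 0.1682
```

View pics/side14.png

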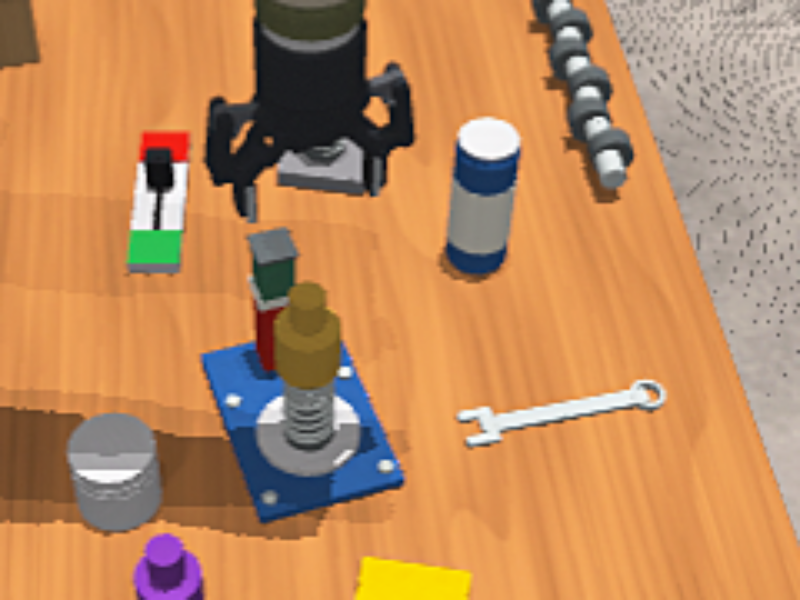

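View pics/scene14.png

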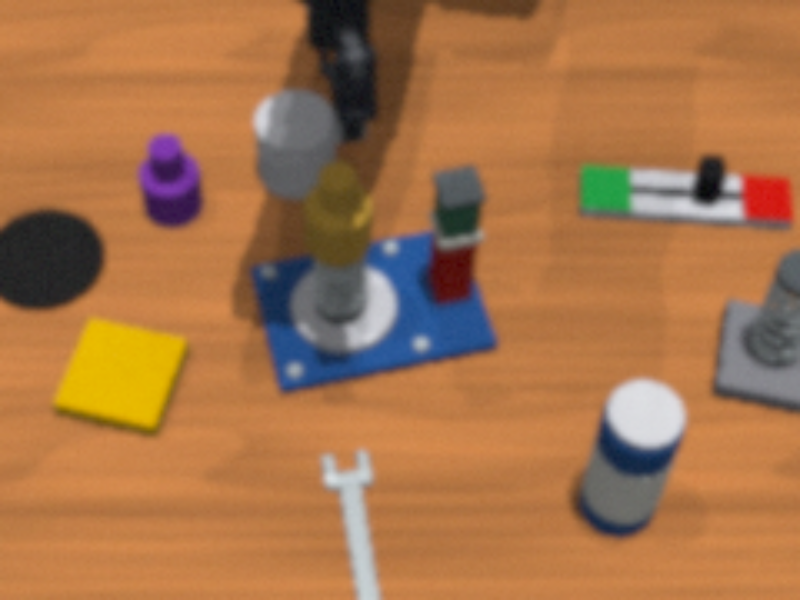

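```bash
python3 - <<'E'
from h import *
go(.43,.31,.24,-5.5)
E
```

```text
rot [ 0.3067 -0.0015 -0.0018] shift [ 0.0169  0.3603 -0.0465] | from [ 0.5509 -0.0326  0.2561] yaw 12.1 tilt [-0.002  0.002 -1.   ] j [-2.050e-01  2.610e-01  9.300e-02  1.405e+00  1.000e-03  1.155e+00] t 17.15
```

Call:
step_arm:
  moves:
    - [[0, 0, 0, 0, 0.02, 0, 1], [0.05, 0, 0, 0, 0.06, -0.004, 1], [0.1, 0, 0, 0, 0.1, -0.01, 1], [0.15, 0, 0, 0, 0.14, -0.016, 0.5], [0.2, 0, 0, 0, 0.18, -0.022, 0], [0.25, 0, 0, 0, 0.22, -0.028, 0], [0.3, 0, 0, 0.005, 0.26, -0.034, 0], [0.307, 0, 0, 0.01, 0.3, -0.04, 0], [0.307, 0, 0, 0.015, 0.33, -0.044, 0], [0.307, 0, 0, 0.016, 0.35, -0.046, 0], [0.307, 0, 0, 0.016, 0.36, -0.046, 0], [0.307, 0, 0, 0.016, 0.36, -0.046, 0]]

```text
clock: 18.35
tcp_pos: [0.4299, 0.3105, 0.24]
orientation: [0.705, 0.034, 0.707, -0.033]
wrist_force: [0.1, -0.4, 0.2]
finger_gap: -0.0005
```

```bash
python3 - <<'E'
from h import *
print(env.get_state()["finger_gap"])
go(.43,.31,.24,-5.5)
rgb,d,c,wc=cam("wrist"); save("wrist15",rgb); W=pts(d,c,wc); T=np.array(c["T_tool_cam"]); P=pts(d,c,T)
f=P[(d>0)&(P[...,0]<.02)&(abs(P[...,1])<.02)&(abs(P[...,2])<.03)]; print("tip x",np.percentile(f[:,0],[90,98,100]),f[f[:,0]>np.percentile(f[:,0],90)][:,1:].min(0),f[f[:,0]>np.percentile(f[:,0],90)][:,1:].max(0))
hsv=cv2.cvtColor(rgb,cv2.COLOR_RGB2HSV).astype(int); H,S,V=hsv[...,0],hsv[...,1],hsv[...,2]
r=(abs(W[...,0]-.43)<.08)&(abs(W[...,1]-.28)<.16)
for n,m in (("green",(H>45)&(H<80)&(S>100)&(abs(W[...,2]-.014)<.006)),("red",((H<5)|(H>175))&(S>150)&(abs(W[...,2]-.014)<.006)),("grip",(V<80)&(W[...,2]>.047)&(W[...,2]<.065)),("track",(abs(W[...,2]-.014)<.004)&((S<60)|((H>45)&(H<80)&(S>100))|(((H<5)|(H>175))&(S>150))))):
    q=W[m&r]; print(n,len(q),cv2.minAreaRect((q[:,:2]*1000).astype(np.float32)) if len(q) else 0, np.median(q[:,2]) if len(q) else 0)
E
```

```text
-0.000508474101101782
rot [ 0.0016 -0.0031 -0.0007] shift [ 0.     -0.0005  0.0001] | from [0.4299 0.3105 0.24  ] yaw -5.4 tilt [-0.003  0.001 -1.   ] j [4.730e-01 2.200e-01 1.000e-03 1.354e+00 2.000e-03 2.138e+00] t 18.35
tip x [-0.0693011  -0.04058251 -0.02707776] [-0.01167809 -0.02844199] [0.01423498 0.02913357]
green 468 ((422.4450378417969, 217.65786743164062), (33.2425422668457, 48.02365493774414), 84.15744018554688) 0.014915689009677935
red 1287 ((435.32867431640625, 355.4294128417969), (43.67854690551758, 49.091373443603516), 84.6063003540039) 0.015072910306431098
grip 366 ((430.2310485839844, 300.888916015625), (21.337366104125977, 26.131418228149414), 84.08373260498047) 0.05449015769101809
track 3787 ((429.0556945800781, 289.0601501464844), (177.05186462402344, 49.849369049072266), 84.6583251953125) 0.014510708894059865
```

View pics/wrist15.png

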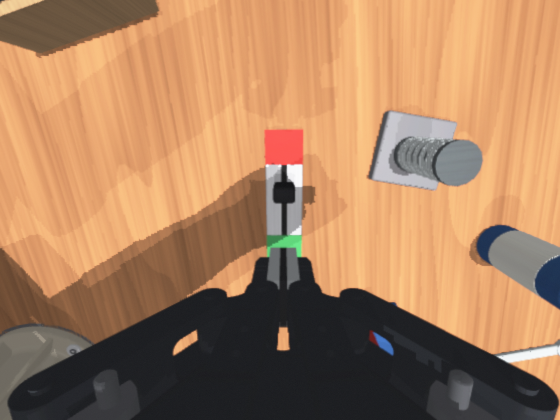

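Call:
step_arm:
  moves:
    - [[0, -0.003, 0, 0.02, 0.03, 0.001, 0], [0, -0.003, 0, 0.06, 0.032, 0.001, 0], [0, -0.003, 0, 0.1, 0.032, 0.001, 0], [0, -0.003, 0, 0.14, 0.032, 0.001, 0], [0, -0.003, 0, 0.165, 0.032, 0.001, 0], [0, -0.003, 0, 0.165, 0.032, 0.001, 0], [0, -0.003, 0, 0.165, 0.032, 0.001, 0]]

```text
clock: 19.1
tcp_pos: [0.4346, 0.3406, 0.0756]
orientation: [0.706, 0.034, 0.706, -0.034]
wrist_force: [-0.0, 0.3, 1.2]
finger_gap: 0.0
```

```bash
python3 - <<'E'
from h import *
go(.4335,.342,.006,-5.5)
rgb,d,c,wc=cam("wrist"); save("wrist16",rgb)
E
```

```text
rot [-0.0012  0.     -0.0001] shift [ 0.0696  0.0013 -0.0012] | from [0.4346 0.3406 0.0756] yaw -5.6 tilt [ 0.  0. -1.] j [ 0.519  0.344 -0.245  0.982  0.     2.187] t 19.1
```

View pics/wrist16.png

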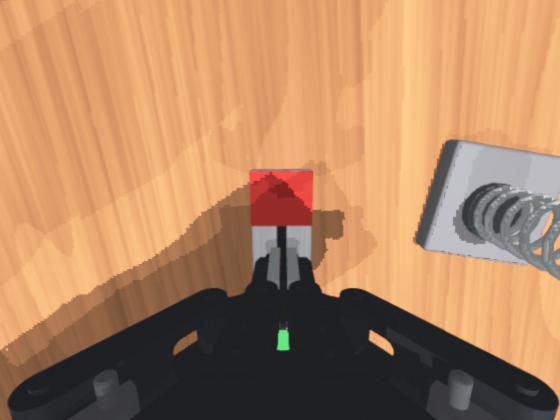

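Call:
step_arm:
  moves:
    - [[0, 0, 0, 0.03, 0.002, -0.001, 0], [0, 0, 0, 0.055, 0.002, -0.001, 0], [0, 0, 0, 0.068, 0.002, -0.001, 0], [0, 0, 0, 0.068, 0.002, -0.001, 0], [0, 0, 0, 0.068, 0.002, -0.001, 0]]

```text
clock: 19.65
tcp_pos: [0.4357, 0.3439, 0.0101]
orientation: [0.708, 0.035, 0.705, -0.033]
wrist_force: [0.7, 0.4, -0.0]
finger_gap: -0.0
```

```bash
python3 - <<'E'
from h import *
go(.4245,.247,.006,-5.5)
rgb,d,c,wc=cam("side"); save("side17",cv2.resize(rgb[80:260,150:390],(800,600)))
E
```

```text
rot [-0.0009  0.0034 -0.0025] shift [ 0.0038 -0.0976 -0.0018] | from [0.4357 0.3439 0.0101] yaw -5.6 tilt [ 0.004  0.002 -1.   ] j [ 0.524  0.41  -0.327  0.829  0.     2.191] t 19.65
```

View pics/side17.png

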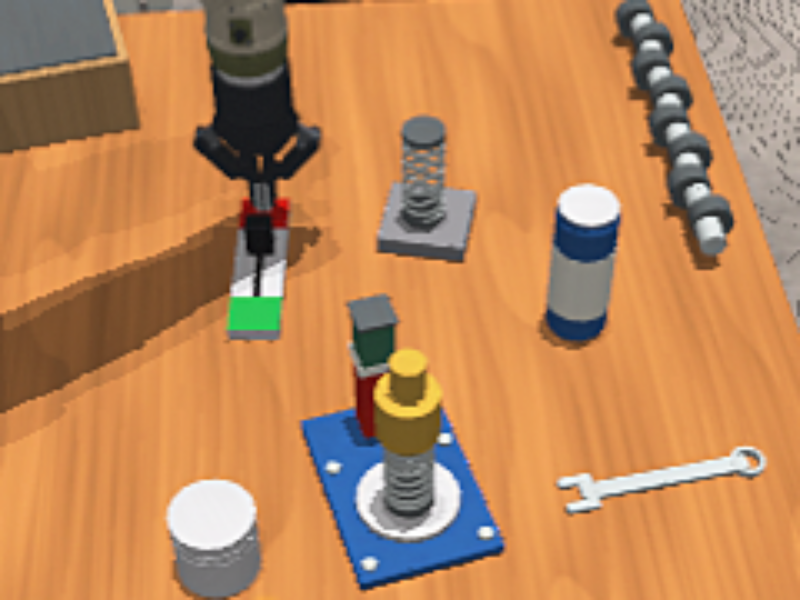

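```bash
python3 - <<'E'
from h import *
for n in("side","scene"):
    rgb,d,c,wc=cam(n); W=pts(d,c,wc)
    q=W[(np.hypot(W[...,0]-.551,W[...,1]+.032)<.035)]; print(n,"knob top",np.percentile(q[:,2],99.5).round(4), [np.median(q[(q[:,2]>.18)][:,2]).round(4)])
    p=W[(np.hypot(W[...,0]-.529,W[...,1]-.063)<.04)]; print("post top",np.percentile(p[:,2],99.5).round(4))
    if n=="side": save("side18",cv2.resize(rgb[165:245,235:315],(600,600),interpolation=cv2.INTER_CUBIC))
E
```

```text
side knob top 0.197 [np.float64(0.1934)]
post top 0.1579
scene knob top 0.1969 [np.float64(0.1934)]
post top 0.1586
```

Call:
step_arm:
  moves:
    - [[0, 0, 0, 0, -0.015, 0, 0], [0, 0, 0, 0, -0.03, -0.001, 0], [0, 0, 0, 0, -0.045, -0.001, 0], [0, 0, 0, 0, -0.06, -0.001, 0], [0, 0, 0, 0, -0.075, -0.002, 0], [0, 0, 0, 0, -0.088, -0.002, 0], [0, 0, 0, 0, -0.096, -0.002, 0], [0, 0, 0, 0, -0.098, -0.002, 0], [0, 0, 0, 0, -0.098, -0.002, 0]]

```text
clock: 20.7
tcp_pos: [0.424, 0.2462, 0.0098]
orientation: [0.707, 0.035, 0.705, -0.034]
wrist_force: [-0.5, -0.1, 0.6]
finger_gap: -0.0002
```

View pics/side18.png

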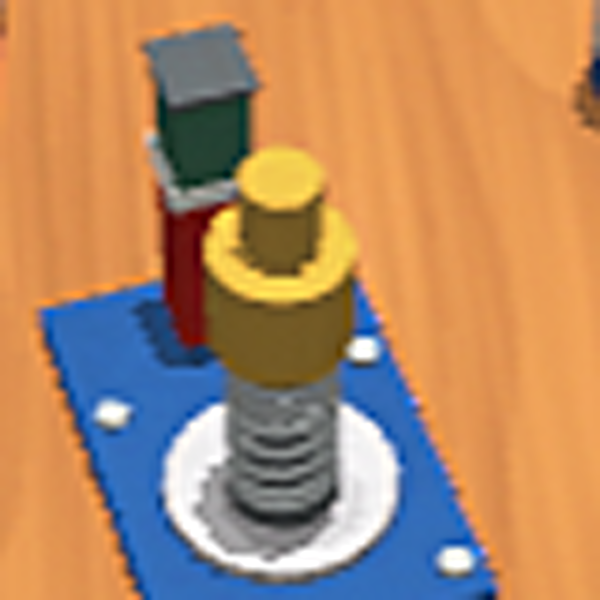

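```bash
python3 - <<'E'
from h import *
go(.4245,.247,.006,-5.5)
rgb,d,c,wc=cam("side"); W=pts(d,c,wc); save("side19",cv2.resize(rgb[80:260,150:390],(800,600)))
E
```

```text
rot [-0.0015  0.0033 -0.0023] shift [0.0038 0.0008 0.0004] | from [0.424  0.2462 0.0098] yaw -5.6 tilt [ 0.004  0.002 -1.   ] j [ 3.62e-01  3.05e-01 -4.91e-01  7.71e-01  1.00e-03  2.03e+00] t 20.7
```

View pics/side19.png

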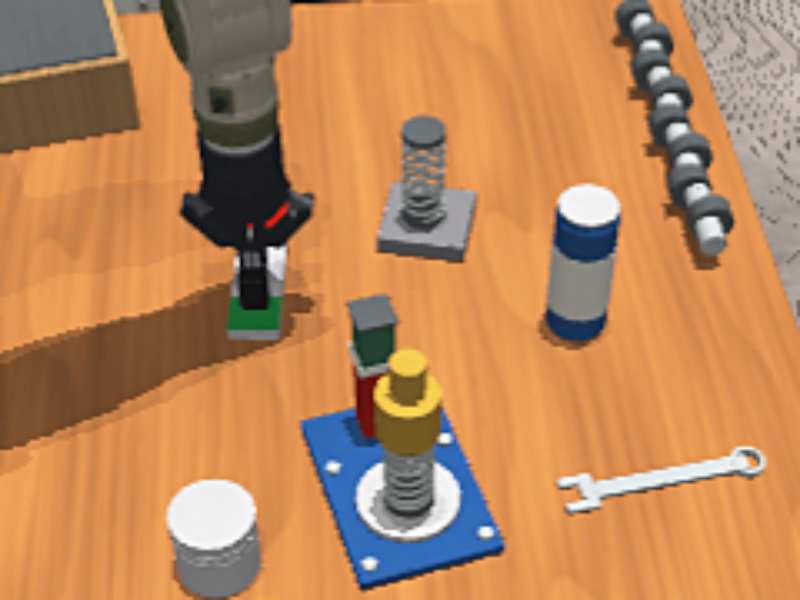

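Call:
step_arm:
  moves:
    - [[0, 0, 0, 0, -0.002, 0, 0], [0, 0, 0, 0, -0.004, 0, 0], [0, 0, 0, 0, -0.004, 0, 0]]

```text
clock: 21.05
tcp_pos: [0.4239, 0.2458, 0.0098]
orientation: [0.707, 0.037, 0.705, -0.03]
wrist_force: [-0.6, 11.8, -1.7]
finger_gap: -0.0001
```

Call:
step_arm:
  moves:
    - [[0, 0, 0, 0, -0.002, 0, 0], [0, 0, 0, 0, -0.004, 0, 0], [0, 0, 0, 0, -0.004, 0, 0]]

```text
clock: 21.35
tcp_pos: [0.4239, 0.246, 0.01]
orientation: [0.707, 0.038, 0.705, -0.026]
wrist_force: [0.7, 14.9, -3.3]
finger_gap: 0.0002
```

The end stop is reached (about 12–15 N with no movement). I'll back off, go up and verify.

Call:
step_arm:
  moves:
    - [[0, 0, 0, 0, 0.012, 0, 0], [0, 0, 0, 0, 0.02, 0, 0], [0, 0, 0, -0.03, 0.02, 0, 0], [0, 0, 0, -0.07, 0.02, 0, 0], [0, 0, 0, -0.11, 0.02, 0, 0], [0, 0, 0, -0.15, 0.04, 0, 0], [0, 0, 0, -0.19, 0.06, 0, 0], [0, 0, 0, -0.2, 0.06, 0, 0], [0, 0, 0, -0.2, 0.06, 0, 0]]

```text
clock: 22.25
tcp_pos: [0.4296, 0.3033, 0.2126]
orientation: [0.709, 0.038, 0.704, -0.026]
wrist_force: [1.0, -0.3, -0.6]
finger_gap: -0.0004
```

```bash
python3 - <<'E'
from h import *
s=env.get_state(); print(s["clock"],s["tcp_pos"],np.round(s["wrist_force"],1))
for n in("side","scene","wrist"):
    rgb,d,c,wc=cam(n); W=pts(d,c,wc); save(n+"20",rgb)
    q=W[(np.hypot(W[...,0]-.551,W[...,1]+.032)<.035)&(W[...,2]>.18)]
    if len(q): print(n,"knob",q.mean(0).round(4))
    g=W[(abs(W[...,0]-.425)<.03)&(abs(W[...,1]-.24)<.06)&(W[...,2]>.047)&(W[...,2]<.065)]; print("grip",len(g),((g.min(0)+g.max(0))/2).round(4) if len(g) else 0)
    o=W[(np.hypot(W[...,0]-.597,W[...,1]-.33)<.04)&(W[...,2]>.122)&(W[...,2]<.137)]; print("other",((o.min(0)+o.max(0))/2).round(4) if len(o) else 0)
E
```

```text
22.25 [0.42958173 0.30325093 0.21259629] [ 1.  -0.3 -0.6]
side knob [ 0.5506 -0.0383  0.1919]
grip 54 [0.4248 0.2208 0.0523]
other [0.5955 0.3286 0.1283]
scene knob [ 0.5514 -0.0316  0.1926]
grip 61 [0.4222 0.2211 0.0533]
other [0.5959 0.3309 0.1282]
grip 0 0
other [0.5967 0.3329 0.1272]
```

View pics/side20.png

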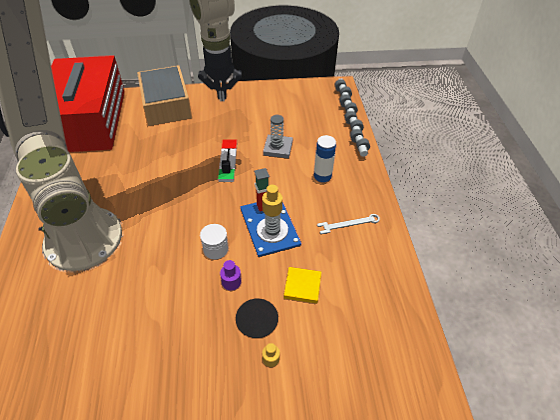

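View pics/scene20.png

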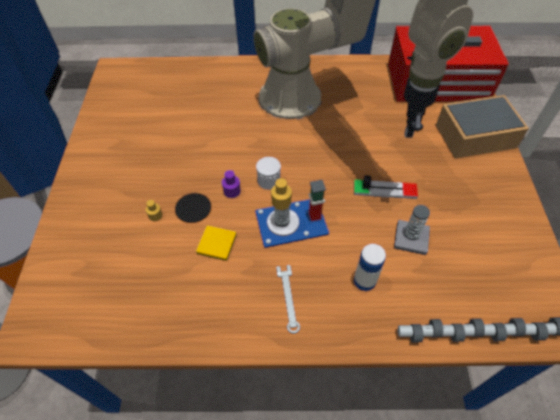

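Side picture: the weight stands on the spring at (272,200), the slide is at its green end at (227,165), and the bystanders are unmoved. The scene picture agrees, with the slide at (367,184). Handing in.

```bash
python3 -c "
from h import *
print(env.hand_in())"
```

```text
the job is handed in; nothing more can be done
None
```

I stood the spring from the yellow stand on the platen, about 3 mm from its centre. I then lowered the larger brass weight onto it, released it, and pushed the verdict slide to its green end. The job was handed in at about 22 s, and it reports no verdict.

**Verdict:** the spring is sound. The knob top stood at about 0.1955 m, which puts the loaded spring top at about 0.111 m, some 10 mm above the 0.101 m line. A second look a few seconds later showed no change. The wrist force while lowering also pointed to the stiffer spring: it carried about 6.5 N at about 14.5 mm.

**Last checks:**
- **Slide:** it met its end stop at 12–15 N. The grip now reads y ≈ 0.221 m, against an expected green end of about 0.223 m.
- **Weight:** it stands upright on the spring.
- **Other spring:** it is within about 3 mm of where it started.
- **Bystanders:** the can, wrench and piston look unmoved in the pictures; I did not measure them again at the end.
- **Arm:** it is clear of everything.

**What failed or disagreed:**
- **First grasp missed:** the fingers closed at the top of the spring and pressed on it with about 3 N; it stayed upright and in place. In the wrist camera's depth image the fingertips stand about 25–40 mm behind the TCP, depending on the opening, not 11 mm ahead of it. I used the measured value from then on.
- **Camera differences:** the cameras disagreed by up to about 7 mm in y.

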